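# Clamp a casting mould in the sloping stand

## Task

Lay the plaster mould with the round pouring collar in the bed of the sloping clamp stand, collar up, its long side against the low ledge, and let go of it. Then slide the stand's moving jaw gently up to it until the mould is held with no gap between jaw and fixed end, and only then turn the black bar knob on the jaw clockwise until it clicks past its detent and stays there. Do not shift the other things on the bench.

Things in the scene. Friction and masses are not known exactly. Their poses are not given: they have to be found in the camera images.
- mould: two-part plaster mould: off-white block 60 (x) x 90 (y) x 55 mm high, fine seam round its middle, round pouring collar on top (42 mm wide, 12 mm high, centred, dark hole); about 0.3 kg. Origin: centre of its underside, z up through the collar. Either way round is fine. Starts collar up on the bench in any of three places.
- bed: bed of the clamp stand: plywood board sloping 30 degrees, low edge nearest the robot. Origin: on the board's surface, in the corner where the low ledge (10 mm high, x = -14 to 0) meets the fixed end (wooden block 45 mm high, y = 0 to 28, x = 0 to 75). x points up the slope, y along the ledge to the fixed end, z square off the board. Board: x = -15 to 115, y = -225 to 30 mm.
- seat (a point): on the bed's board, where the centre of the underside of a seated mould belongs: bed frame x = 30, y = -45, z = 0 mm, the mould's long side along the bed's y
- jaw (a joint): slide of the moving jaw along the bed's +y (m): at 0, fully open, its face stands at y = -150 mm in the bed frame; it meets a mould seated against the fixed end at about 0.060; limit 0.075; starts part open. Wooden block 70 (x) x 55 (y) x 45 mm high, moved by its knob; about 3 N of friction keeps it where it is left.
- knob (a joint): turn of the knob (rad), growing clockwise seen from above. At 0 the bar lies along the bed's x. An over-centre spring holds it on its stop at 0 (open) or at 1.4 (locked): it takes about 0.25 N m to start it (grip firmly, 60 N or more), and once past the middle at 0.7 it clicks over by itself.
- knob_grip (a point): point to grip on the knob's axis. Black plastic bar 46 long, 12 thick, 32 mm high on top of the jaw, its axis square to the bed (leaning 30 degrees from vertical towards the robot). This point is 76 mm off the board, 9 mm below the bar's top, 25 mm above the jaw's round plate; it travels with the jaw.
- plain_block: plaster block 60 x 90 x 55 mm without a collar; leave alone. Origin: centre of underside
- hump_mould: plaster hump mould, 65 x 85 mm plate 20 mm high with a round dome, 55 mm high in all; leave alone. Origin: centre of underside
- tool_pot: terracotta pot 92 mm wide, 95 mm high, with modelling tools up to 165 mm high; leave alone. Origin: centre of underside
- bowl: white bowl 110 mm wide, 50 mm high; leave alone. Origin: centre of underside
- cup: white open cup 76 mm wide, 95 mm high; leave alone. Origin: centre of underside
- rib: flat wooden rib 50 x 100 x 8 mm; leave alone. Origin: centre of underside
- slip_jar: closed white jar 80 mm wide, 100 mm high; leave alone. Origin: centre of underside
Not all that is in view belongs to the job. Leave any red look-alike of the mould alone.

How it is judged:
By the outcome, as a careful person would: the job done as asked, in the order asked, and still so for the second after the job is handed in, with the robot touching nothing.
It also fails if it takes over 53 s, if anything falls off the work surface, if the arm or the gripper's body presses on something with over 40 N, if the wrist force passes 120 N, or if a joint passes its speed limit or range.

## Robot

A 7-joint arm with a two-finger parallel gripper is mounted at the origin on the work surface. World frame = base frame: x ahead of the robot, y to its left, z up, the work surface at z = 0. Lengths are in m, angles in rad, forces in N, time in s.
With the tool pointing down it reaches from about 0.35 to 0.9 m from the base axis. Payload 7.2 kg.
Tool frame: the origin (TCP) lies on the centre line of the jaws, within the pads' length; the fingertips stand 19 mm ahead of it and the grasp point (between the pads) is the TCP; z points along the fingers, y is the direction in which the jaws open and shut (so a half turn about z gives the same grasp; the last joint's range is limited). The gripper opens to 85 mm and grips with 20 to 120 N. Pads are 22 mm wide; open, the fingers measure 114 mm over their backs; the gripper's body (76 mm by 85 mm) begins 54 mm behind the grasp point. The pads swing forward as they close: fully open they stand 13 mm farther back than shut.
Start: joints at [-1.268, 0.411, -0.013, 1.596, 0.006, 1.134, -0.082], TCP at [0.226, 0.583, 0.25] pointing down, gripper open.
Joint ranges: [-2.95, 2.95], [-0.29, 1.99], [-1.47, 1.44], [0.14, 2.54], [-1.03, 4.17], [0.13, 1.85], [-2.86, 2.86]. Speed limits (rad/s): [2.39, 2.39, 3.01, 3.01, 3.14, 3.14, 3.14].

## Interface

Orientations are given as a unit quaternion [w, x, y, z].
In Python, from station import arm gives the robot as it stands.
- The arm moves only by the tool arm_command, never from a script. Its arguments are lists of equal length, an entry for each row: "translation": the shift along the tool's x, y, z in m, a list of three; "angular": the turn, a rotation vector about the tool's x, y, z in rad, a list of three. In form: {"translation": [[tx, ty, tz], ...], "angular": [[wx, wy, wz], ...]}. A call has 1 to 10 rows; each row shifts and turns the commanded pose from where the row before left it, along the tool's axes as they then stand; what a row does not reach is not made up. A row lasts 1/8 s, in which the tool goes at most 62.5 mm and 10.7 degrees, less where a joint would pass 70% of its speed; a pose out of reach is approached as far as the arm can. A call with a gripper value outside its range is refused whole. "fingers" is the opening, from -1 (shut) to 1 (fully open), set as the call begins (left out, the last holds). The fingers move at their own pace and stop on an object; "grip_force" is the grip in N (left out, the last holds). Time passes only in rows, so rows that do not move let the fingers close. It gives the time, the measured TCP pose, the force and the opening at its end, in the units of the state.
- arm.sense(): the state, without advancing time (a new reading comes with each control period).
- arm.read_camera(name): name is "scene" or "top" or "wrist"; returns a dict with "pixels" (420x560x3 uint8, red, green, blue), "camera_matrix" (3x3 intrinsics, pixels), "R" (3x3) and "t" (3): a world point X has camera coordinates R X + t. Camera axes: x right, y down, z forward; pixel columns grow to the right and rows downward; lengths in m; the calibration is good to about 2 mm. The wrist camera is an equidistant fisheye: a pixel r from the principal point sees the ray r / f radians off the axis. A picture is of the moment at which its call begins. There is no depth.
- arm.finish_job(): hands the job in, once; it reports no verdict.
The state is a dict: "t": time; "joint_positions": joint angles; "joint_vel": joint speeds; "joint_efforts": joint torques, N m; "ee_pos": TCP position; "orientation": TCP orientation; "wrist_force": force on the tool from outside, world axes, zero at the start; "ft_torque": the same for the moment, N m; "gripper_width": finger opening in m.
Only numpy, scipy, OpenCV 4.12 (cv2) and the standard library are available. Lean on these libraries where they do the work, as an engineer would, in place of code of your own. Each camera call takes 0.05 s, during which the arm holds its last target. There are 200 camera calls.

## Working session

There is one attempt and no reset: what is moved stays moved. The work goes in short steps, Python scripts to look and compute and a tool call to move; the robot and the scene stay as the last step left them, time stands still between calls to the robot, and variables do not carry over. Pictures are saved under pics/ and viewed, about 8 in all and at most 12, crops included, and the job is handed in when it is done.

Besides the shell and the picture viewer there is one more tool, called after "Emit:" by a JSON object that holds its "op" and its "data". arm_command: Moves the arm, as the interface text tells. Its arguments: {"type":"object","properties":{"translation":{"type":"array","items":{"type":"array","items":{"type":"number"}}},"angular":{"type":"array","items":{"type":"array","items":{"type":"number"}}},"fingers":{"type":"number"},"grip_force":{"type":"number"}},"required":["translation","angular"]}

```bash
mkdir -p pics; ls; cat > h.py <<'E'
import numpy as np, cv2
from station import arm
from scipy.spatial.transform import Rotation as Ro
def snap(n,f):
    d=arm.read_camera(n); np.savez(f'pics/{f}.npz',**{k:np.array(v) for k,v in d.items()})
    cv2.imwrite(f'pics/{f}.png',np.array(d['pixels'])[:,:,::-1]); return d
def load(f): return np.load(f'pics/{f}.npz')
def ray(d,u,v,fish=False):
    K=d['camera_matrix'];x=(u-K[0,2])/K[0,0];y=(v-K[1,2])/K[1,1]
    if fish:
        r=np.hypot(x,y);c=np.array([x/r*np.sin(r),y/r*np.sin(r),np.cos(r)]) if r>0 else np.array([0,0,1.])
    else: c=np.array([x,y,1.])
    o=-d['R'].T@d['t']; w=d['R'].T@c; return o,w/np.linalg.norm(w)
def atz(d,u,v,z,fish=False):
    o,w=ray(d,u,v,fish); return o+w*(z-o[2])/w[2]
def proj(d,X,fish=False):
    X=np.atleast_2d(X);c=X@d['R'].T+d['t'];K=d['camera_matrix']
    if fish:
        h=np.hypot(c[:,0],c[:,1]);th=np.arctan2(h,c[:,2]);s=np.where(h>0,th/np.maximum(h,1e-9),0)
        p=c[:,:2]*s[:,None]
    else: p=c[:,:2]/c[:,2:]
    return p*[K[0,0],K[1,1]]+[K[0,2],K[1,2]]
E
python3 - <<'E'
from h import *
a=snap('scene','s0');b=snap('top','t0')
for d in(a,b): print(d['camera_matrix'],-np.array(d['R']).T@d['t'])
s=arm.sense();print(s)
E
```

```text
pics
[[390.6966886    0.         279.53331373]
 [  0.         390.6966886  210.46061853]
 [  0.           0.           1.        ]] [ 1.15664001 -0.25426919  0.85747993]
[[431.36549283   0.         281.62896432]
 [  0.         431.36549283 211.79611805]
 [  0.           0.           1.        ]] [ 0.37469899 -0.01215912  1.21801428]
{'t': 0.1, 'joint_positions': array([-1.26821871,  0.41188535, -0.01270235,  1.59694315,  0.00563766,
        1.13430961, -0.08217932]), 'joint_vel': array([-0.00136301,  0.00094408, -0.00050618, -0.00334125, -0.00123567,
       -0.00067028,  0.00021066]), 'joint_efforts': array([ 3.60472302e-03, -6.01823330e+01,  6.84637818e-01, -3.00082684e+01,
        1.39995472e-02,  6.45878157e-03,  2.14524420e-05]), 'ee_pos': array([0.22636172, 0.5821235 , 0.24950348]), 'orientation': array([-6.76297822e-05,  1.84303147e-01,  9.82869157e-01, -7.51935609e-04]), 'wrist_force': array([-0.23017152, -0.05655251, -0.02817702]), 'ft_torque': array([-0.02333314, -0.03925913, -0.02622181]), 'gripper_width': 0.0856403510960893}
```

View pics/t0.png

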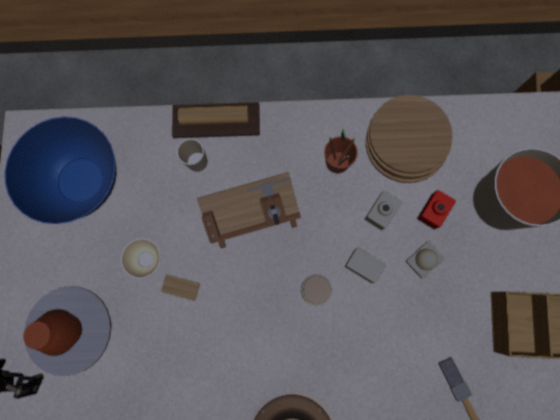

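View pics/s0.png

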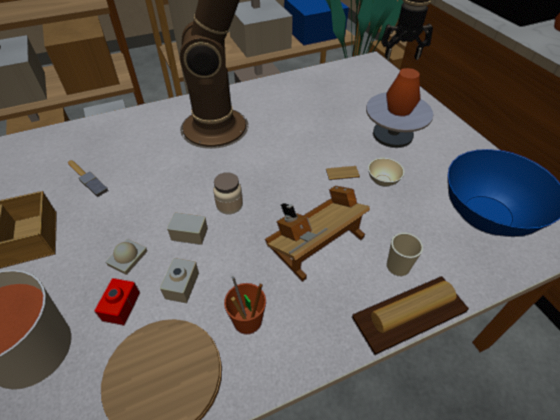

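The top view shows the candidates for the mould:
- Off-white block with a collar at (384,209).
- Red look-alike at (437,209).
- Plain block at (366,265).
- Hump mould at (426,260).

The description fits the one at (384,209). The stand is at about (250,208), with the jaw at its right end near (275,208) and the fixed end at its left near (211,225). I'll check both in a close crop.

```bash
python3 - <<'E'
from h import *
t=cv2.imread('pics/t0.png');s=cv2.imread('pics/s0.png')
g=lambda im,x,y,w,h,k:cv2.convertScaleAbs(cv2.resize(im[y:y+h,x:x+w],None,fx=k,fy=k,interpolation=cv2.INTER_CUBIC),alpha=1.6)
A=g(t,190,165,120,90,4);B=g(t,350,180,60,60,5) 
C=g(s,255,175,130,110,3)
o=np.zeros((600,800,3),np.uint8);o[:360,:480]=A;o[:300,490:790]=B;o[300:,490:][:0]
C=cv2.resize(C,(276,234));o[364:598,:276]=C
D=g(s,150,250,60,55,4);o[364:584,300:540]=D
cv2.imwrite('pics/c0.png',o)
E
```

```text
(no output)
```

View pics/c0.png

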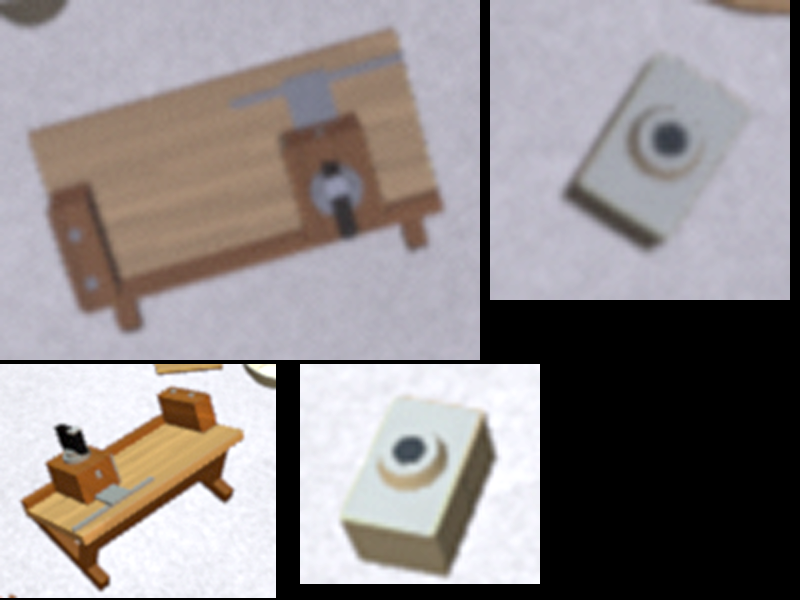

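```bash
cat > fit.py <<'E'
from h import *
from scipy.optimize import least_squares
T=load('t0');S=load('s0')
def bedRT(p):
    x,y,z,yaw=p[:4]
    Rb=Ro.from_euler('z',yaw).as_matrix()@Ro.from_euler('y',-30,degrees=True).as_matrix()
    return Rb,np.array([x,y,z])
E
python3 - <<'E'
from fit import *
ct=lambda U,V,k,x,y:((U+.5)/k-.5+x,(V+.5)/k-.5+y)
# mould
pts=[ct(*p,5,350,180) for p in[(172,52),(260,112),(168,238),(84,178)]]
W=np.array([atz(T,u,v,.055) for u,v in pts]);print(W,'c',W.mean(0), 'sides',[np.linalg.norm(W[i]-W[i-1]) for i in range(4)])
print('hole',atz(T,*ct(180,140,5,350,180),.067))
e=(W[1]+W[0]-W[2]-W[3]);print('long yaw',np.arctan2(e[1],e[0]))
# scene hole check: D crop scale4 off (150,250)
print('hole scene',atz(S,*ct(410-300,450-364,4,150,250),.067))
top=[((.115,.03,0),(30,132)),((.115,-.225,0),(393,28)),((-.015,-.225,.010),(440,212)),((.075,.028,.045),(50,195)),((.075,0,.045),(90,183)),((0,.028,.045),(82,312)),((0,0,.045),(118,298))]
sc=[((.115,.03,0),(242,433)),((.115,-.225,0),(78,540)),((-.015,-.225,.010),(24,500)),((.075,.028,.045),(210,398)),((.075,0,.045),(172,408))]
def res(p):
    R,t=bedRT(p);r=[]
    for X,c in top: r.append(proj(T,R@X+t)[0]-ct(*c,4,190,165))
    for X,c in sc: r.append(proj(S,R@X+t)[0]-ct(c[0],c[1]-364,276/130,255,175))
    # jaw top corners, q
    for X,c in [((.07,-.15+p[4],.045),(283,135)),((.07,-.205+p[4],.045),(357,112)),((0,-.15+p[4],.045),(308,240))]: r.append(proj(T,R@X+t)[0]-ct(*c,4,190,165))
    return np.concatenate(r)
f=least_squares(res,[.33,.14,.05,.25,.02],loss='soft_l1');print(f.x,res(f.x).reshape(-1,2).round(1).tolist())
R,t=bedRT(f.x)
print('seat',R@[.03,-.045,0]+t,'knob',R@[.035,-.1775+f.x[4],.076]+t)
np.save('bed.npy',f.x)
E
```

```text
[[ 0.64868083 -0.27385395  0.055     ]
 [ 0.61341498 -0.31937329  0.055     ]
 [ 0.54528151 -0.26437721  0.055     ]
 [ 0.57970243 -0.2211413   0.055     ]] c [ 0.59676994 -0.26968644  0.055     ] sides [np.float64(0.08681384582385086), np.float64(0.05758203787316075), np.float64(0.08755991386085413), np.float64(0.05526430993237185)]
hole [ 0.59685626 -0.27200019  0.067     ]
long yaw -0.6658699044416598
hole scene [ 0.59614109 -0.26997714  0.067     ]
[0.54499514 0.17919127 0.04928569 0.244685   0.02176525] [[-0.2, -1.0], [1.6, -0.4], [1.6, -1.0], [-0.9, 2.2], [-0.4, 2.3], [-0.2, -1.2], [1.0, -0.6], [0.6, 0.4], [1.3, 0.1], [-2.6, 1.5], [0.5, -0.5], [10.7, -0.4], [-0.4, 2.9], [1.5, 3.0], [0.2, 0.9]]
seat [0.58110332 0.14182551 0.06428569] knob [0.57526192 0.02623259 0.13260362]
```

Emit:
{"op": "arm_command", "data": {"translation": [[-0.041,-0.041,0],[-0.041,-0.041,0],[-0.041,-0.041,0],[-0.041,-0.041,0],[-0.041,-0.041,0],[-0.041,-0.041,0],[-0.041,-0.041,0],[-0.041,-0.041,0],[-0.041,-0.041,0],[-0.041,-0.041,0]], "angular": [[0,0,0],[0,0,0],[0,0,0],[0,0,0],[0,0,0],[0,0,0],[0,0,0],[0,0,0],[0,0,0],[0,0,0]], "fingers": 1, "grip_force": 40}}

```text
t: 1.35
ee_pos: [0.4604, 0.0501, 0.2503]
orientation: [0.0, 0.184, 0.983, 0.0]
wrist_force: [1.0, 1.4, 0.1]
gripper_width: 0.0852
```

```bash
cat > go.py <<'E'
from h import *
def delta(pos,R,n=None):
    """shift and turn left to target pose, in present tool axes"""
    s=arm.sense();q=s['orientation'];Rc=Ro.from_quat([q[1],q[2],q[3],q[0]])
    d=Rc.inv().apply(np.array(pos)-s['ee_pos']);w=(Rc.inv()*Ro.from_matrix(R)).as_rotvec()
    np.set_printoptions(precision=4,suppress=True)
    print('t',s['t'],'pos',s['ee_pos'],'j',s['joint_positions'],'F',s['wrist_force'],'w',s['gripper_width'])
    print('shift',d,'turn',w,'world shift',np.array(pos)-s['ee_pos'])
    if n: print('per row',d/n,w/n)
def down(yaw): # tool z down, tool y at yaw
    y=np.array([np.cos(yaw),np.sin(yaw),0]);z=np.array([0,0,-1.]);return np.column_stack([np.cross(y,z),y,z])
E
python3 -c "
from go import *
delta([.597,-.27,.20],down(.905),6)"
```

```text
t 1.35 pos [0.4604 0.0501 0.2503] j [-0.5355  0.1272  0.3581  1.9914 -0.0522  1.0313  1.047 ] F [0.9901 1.356  0.1399] w 0.08515822037463062
shift [-0.2432 -0.2489  0.0503] turn [0.0004 0.0001 0.2953] world shift [ 0.1366 -0.3201 -0.0503]
per row [-0.0405 -0.0415  0.0084] [0.0001 0.     0.0492]
```

Emit:
{"op": "arm_command", "data": {"translation": [[-0.04,-0.041,0.008],[-0.04,-0.041,0.008],[-0.04,-0.041,0.008],[-0.04,-0.041,0.008],[-0.04,-0.041,0.008],[-0.035,-0.036,0.008],[0,0,0],[0,0,0],[0,0,0]], "angular": [[0,0,0],[0,0,0],[0,0,0],[0,0,0],[0,0,0],[0,0,0],[0,0,0.15],[0,0,0.145],[0,0,0]]}}

```text
t: 2.48
ee_pos: [0.5915, -0.2578, 0.2016]
orientation: [-0.001, 0.326, 0.945, -0.0]
wrist_force: [-0.5, 0.6, -0.4]
gripper_width: 0.0853
```

```bash
python3 -c "
from go import *
delta([.597,-.27,.20],down(.905),6)
d=snap('wrist','w0');print(d['camera_matrix'],-d['R'].T@d['t'],d['R'])
cv2.imwrite('pics/w0v.png',cv2.convertScaleAbs(cv2.imread('pics/w0.png'),alpha=1.5))"
```

```text
t 2.475 pos [ 0.5915 -0.2578  0.2016] j [-0.0434  0.5311  0.5543  1.6258 -0.3074  1.0741  1.5033] F [-0.5046  0.6297 -0.4296] w 0.08532960519967568
shift [-0.0118 -0.0062  0.0016] turn [-0.0008 -0.001   0.001 ] world shift [ 0.0055 -0.0122 -0.0016]
per row [-0.002  -0.001   0.0003] [-0.0001 -0.0002  0.0002]
[[325.1923   0.     280.1395]
 [  0.     325.1923 210.3546]
 [  0.       0.       1.    ]] [ 0.5323 -0.2104  0.3246] [[ 0.6165  0.7874 -0.    ]
 [ 0.7513 -0.5882  0.2993]
 [ 0.2357 -0.1845 -0.9542]]
```

View pics/w0v.png

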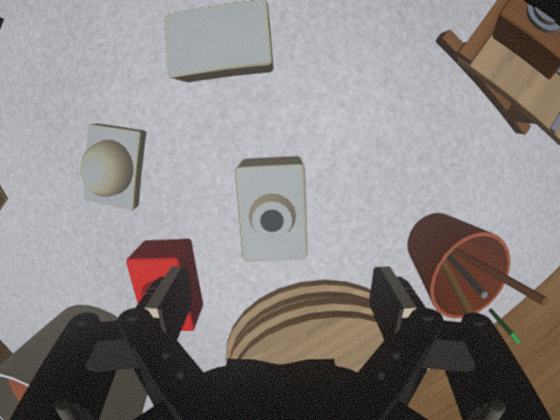

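```bash
python3 -c "
from go import *
d=load('w0')
W=np.array([atz(d,u,v,.055,True) for u,v in[(237,170),(303,164),(307,259),(243,261)]])
print(W,W.mean(0),[np.linalg.norm(W[i]-W[i-1]) for i in range(4)])
e=W[0]+W[1]-W[2]-W[3];f=W[1]+W[2]-W[0]-W[3]
print('hole',atz(d,272,221,.06,True),'long yaw',np.arctan2(e[1],e[0]),np.arctan2(f[1],f[0]))
c=W.mean(0)
for u,v,z in[(190,240,.055),(194,270,.055),(203,305,0),(194,328,0)]:
  p=atz(d,u,v,z,True)-c; print('red along y',p@[np.cos(.905),np.sin(.905),0],'x',p@[np.sin(.905),-np.cos(.905),0])
"
```

```text
[[ 0.54821058 -0.26916443  0.055     ]
 [ 0.57858125 -0.22229139  0.055     ]
 [ 0.6510589  -0.27196073  0.055     ]
 [ 0.61632672 -0.31984508  0.055     ]] [ 0.59854436 -0.27081541  0.055     ] [np.float64(0.08490192761784045), np.float64(0.05585212153755366), np.float64(0.08786383421407354), np.float64(0.05915433502811022)]
hole [ 0.60084836 -0.27297912  0.06      ] long yaw 2.521692513440756 0.968816217745357
red along y -0.07629167063886966 x 0.02384599760531508
red along y -0.07563971773386842 x 0.055053960541228755
red along y -0.08675629247255007 x 0.13296314875262363
red along y -0.10308533647014469 x 0.17007359613409884
```

The wrist view shows the collared mould at (272,215). The red look-alike is left of it at (165,280) and the tool pot is right of it at (460,265), both clear of the fingers. Now I'll descend and grip.

```bash
python3 -c "
from go import *
delta([.598,-.271,.036],down(.935))"
```

```text
t 2.525 pos [ 0.5916 -0.2577  0.2018] j [-0.0433  0.5307  0.5537  1.6258 -0.3071  1.0741  1.5052] F [-0.7273  0.1456  0.6371] w 0.08556416456710395
shift [-0.0134 -0.0065  0.1658] turn [-0.0006 -0.0008 -0.0266] world shift [ 0.0064 -0.0133 -0.1658]
```

Emit:
{"op": "arm_command", "data": {"translation": [[-0.0135,-0.0065,0.02],[0,0,0.05],[0,0,0.05],[0,0,0.03],[0,0,0.016],[0,0,0]], "angular": [[0,0,0],[0,0,-0.027],[0,0,0],[0,0,0],[0,0,0],[0,0,0]]}}

```text
t: 3.28
ee_pos: [0.598, -0.2712, 0.0357]
orientation: [-0.001, 0.313, 0.95, 0.0]
wrist_force: [-0.5, -0.7, 0.7]
gripper_width: 0.0854
```

```bash
python3 -c "
from go import *
delta([.598,-.271,.036],down(.935))"
```

```text
t 3.275 pos [ 0.598  -0.2712  0.0357] j [ 0.0498  0.7391  0.4493  1.7044 -0.4215  0.7969  1.6297] F [-0.5012 -0.7121  0.7298] w 0.08539102160389217
shift [ 0.0001  0.0001 -0.0003] turn [-0.0003 -0.0013 -0.0015] world shift [-0.      0.0002  0.0003]
```

Emit:
{"op": "arm_command", "data": {"translation": [[0,0,0],[0,0,0],[0,0,0],[0,0,0],[0,0,0],[0,0,-0.02],[0,0,-0.05],[0,0,-0.055],[0,0,-0.055],[0,0,-0.02]], "angular": [[0,0,0],[0,0,0],[0,0,0],[0,0,0],[0,0,0],[0,0,0],[0,0,0],[0,0,0],[0,0,0],[0,0,0]], "fingers": -1, "grip_force": 40}}

```text
t: 4.53
ee_pos: [0.5991, -0.2723, 0.2416]
orientation: [0.003, 0.314, 0.949, 0.0]
wrist_force: [0.5, 0.7, -3.4]
gripper_width: 0.0594
```

```bash
python3 -c "
from fit import *
from go import *
p=np.load('bed.npy');R,t=bedRT(p)
Rt=np.column_stack([np.cross(R[:,0],-R[:,2]),R[:,0],-R[:,2]])
tgt=R@np.array([.034,-.055,.038+.10])+t
print(tgt,Rt)
delta(tgt,Rt)"
```

```text
[0.519942   0.11624725 0.18579719] [[-2.42250721e-01  8.40229695e-01  4.85106841e-01]
 [ 9.70213682e-01  2.09795279e-01  1.21125361e-01]
 [ 1.38777878e-17  5.00000000e-01 -8.66025404e-01]]
t 4.525 pos [ 0.5991 -0.2723  0.2416] j [-0.0277  0.5134  0.5665  1.5535 -0.2934  1.1544  1.5298] F [ 0.5182  0.6726 -3.4245] w 0.059437966209035874
shift [0.2957 0.2645 0.0547] turn [-0.4989 -0.1751  0.672 ] world shift [-0.0792  0.3886 -0.0558]
```

Emit:
{"op": "arm_command", "data": {"translation": [[0.042,0.038,-0.003],[0.042,0.038,-0.003],[0.042,0.038,-0.003],[0.042,0.038,-0.003],[0.042,0.038,-0.003],[0.042,0.038,-0.003],[0.042,0.036,0],[0,0,0],[0,0,0],[0,0,0]], "angular": [[0,0,0],[0,0,0],[0,0,0],[0,0,0],[0,0,0],[0,0,0],[0,0,0],[0,0,0.17],[0,0,0.17],[0,0,0.17]]}}

```text
t: 5.78
ee_pos: [0.5193, 0.1156, 0.2552]
orientation: [-0.0, 0.546, 0.838, 0.0]
wrist_force: [0.2, -0.4, -2.6]
gripper_width: 0.0593
```

Emit:
{"op": "arm_command", "data": {"translation": [[0,0,0],[0,0,0],[0,0,0],[0,0,0],[0,0,0]], "angular": [[0,0,0.17],[-0.175,0,0],[-0.175,0,0],[-0.173,0,0],[0,0,0]]}}

```text
t: 6.4
ee_pos: [0.5158, 0.1146, 0.2527]
orientation: [0.156, 0.592, 0.764, 0.203]
wrist_force: [-0.2, -0.4, -2.8]
gripper_width: 0.0596
```

```bash
python3 -c "
from fit import *
from go import *
p=np.load('bed.npy');R,t=bedRT(p)
Rt=np.column_stack([np.cross(R[:,0],-R[:,2]),R[:,0],-R[:,2]])
tgt=R@np.array([.034,-.055,.038+.10])+t
delta(tgt,Rt)
d=snap('wrist','w1');im=cv2.convertScaleAbs(cv2.imread('pics/w1.png'),alpha=1.7)
def box(x0,x1,y0,y1,z0,z1): 
  P=np.array([[x,y,z] for x in(x0,x1) for y in(y0,y1) for z in(z0,z1)]);
  for i in range(8):
    for b in(1,2,4):
      if not i&b:
        a=[(1-s)*P[i]+s*P[i|b] for s in np.linspace(0,1,12)]
        cv2.polylines(im,[np.int32(proj(d,np.array(a)@R.T+t,True))],False,(0,255,0),1)
q=p[4]
box(-.014,0,-.225,.0,0,.01);box(0,.075,0,.028,0,.045);box(0,.07,-.205+q,-.15+q,0,.045);box(-.015,.115,-.225,.03,-.0001,0)
cv2.imwrite('pics/w1v.png',cv2.resize(im,(784,588)))"
```

```text
t 6.4 pos [0.5158 0.1146 0.2527] j [-0.9403 -0.0317  0.6075  2.2542  0.1387  0.3989 -0.1902] F [-0.2311 -0.3921 -2.7996] w 0.05964452802610425
shift [ 0.0004 -0.0293  0.0603] turn [-0.0048 -0.0058  0.0056] world shift [ 0.0042  0.0017 -0.0669]
```

View pics/w1v.png

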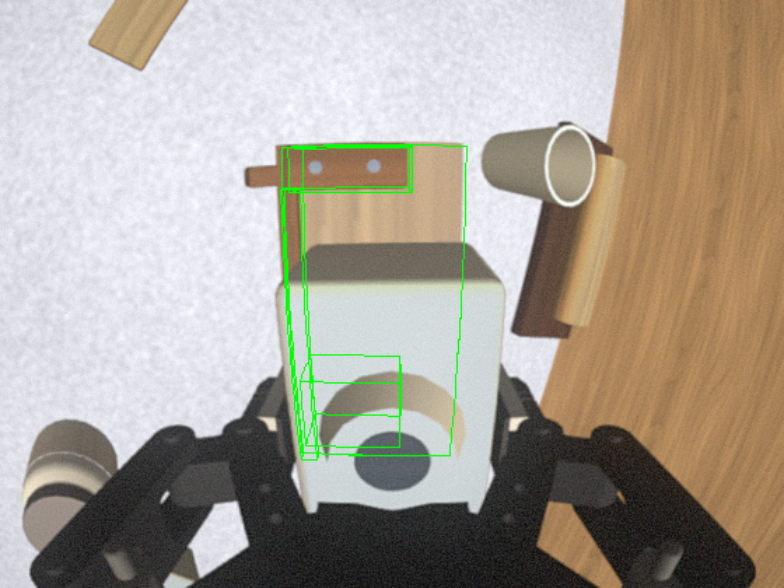

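The wrist view shows the mould held square. The overlaid bed model is within about 4 px of the fixed end (345,168) and the board. I'll zoom in once to refine it.

```bash
python3 -c "
from h import *
im=cv2.convertScaleAbs(cv2.imread('pics/w1.png'),alpha=1.7)
cv2.imwrite('pics/w1c.png',cv2.resize(im[95:215,190:350],None,fx=5,fy=5,interpolation=cv2.INTER_CUBIC))"
```

```text
(no output)
```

View pics/w1c.png

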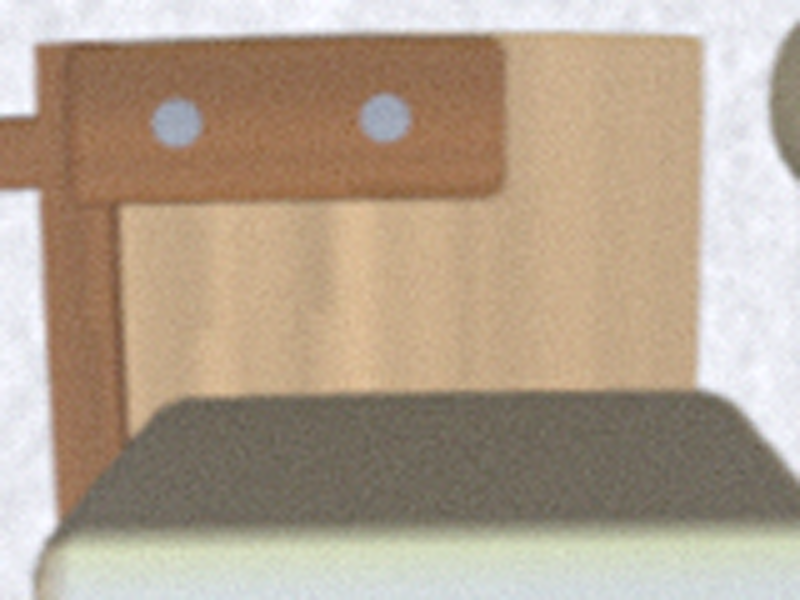

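```bash
python3 - <<'E'
from fit import *
from go import *
p0=np.load('bed.npy');d=load('w1')
ct=lambda U,V,k,x,y:((U+.5)/k-.5+x,(V+.5)/k-.5+y)
w=[((.075,.028,.045),(502,37)),((.075,0,.045),(502,197)),((0,.028,.045),(65,45)),((0,0,.045),(80,205)),((.115,.03,0),(703,38)),((-.014,.03,.01),(37,45))]
top=[((.115,.03,0),(30,132)),((.115,-.225,0),(393,28)),((-.015,-.225,.010),(440,212)),((.075,.028,.045),(50,195)),((.075,0,.045),(90,183)),((0,.028,.045),(82,312)),((0,0,.045),(118,298))]
sc=[((.115,.03,0),(242,433)),((.115,-.225,0),(78,540)),((-.015,-.225,.010),(24,500))]
def res(p,wt=(1,.6,.5)):
    R,t=bedRT(p);r=[]
    for X,c in w: r.append((proj(d,R@X+t,True)[0]-ct(*c,5,190,95))*wt[0])
    # lines: nearest sampled y
    ys=np.linspace(-.1,.03,200)
    for x,z,c in[(0,.01,(122,300)),(-.014,.01,(57,450)),(.115,0,(698,350))]:
        P=proj(d,np.c_[np.full(200,x),ys,np.full(200,z)]@R.T+t,True);u,v=ct(*c,5,190,95)
        r.append([np.interp(v,P[::-1,1],P[::-1,0])-u if P[0,1]>P[-1,1] else np.interp(v,P[:,1],P[:,0])-u,0])
    for X,c in top: r.append((proj(T,R@X+t)[0]-ct(*c,4,190,165))*wt[1])
    for X,c in sc: r.append((proj(S,R@X+t)[0]-ct(c[0],c[1]-364,276/130,255,175))*wt[2])
    return np.concatenate(r)
for wt in[(1,.6,.5),(1,.1,.1)]:
    f=least_squares(lambda p:res(p,wt),p0[:4],loss='soft_l1');print(f.x,res(f.x,wt).reshape(-1,2).round(1).tolist())
f=least_squares(res,p0[:4],loss='soft_l1')
np.save('bed.npy',np.r_[f.x,p0[4]])
s=arm.sense();q=s['orientation'];Rc=Ro.from_quat([q[1],q[2],q[3],q[0]]).as_matrix();o=s['ee_pos']
def tool(U,V,zt):
    c,r=ray(d,*ct(U,V,5,190,95),True);c=Rc.T@(c-o);r=Rc.T@r;return c+r*(zt-c[2])/r[2]
print('mould end bottom',tool(185,400,.036),tool(705,392,.036),'top edge',tool(50,545,.036-.055))
cx,cy=393/1.4,461/1.4
c,r=ray(d,cx,cy,True);c=Rc.T@(c-o);r=Rc.T@r;print('hole',c+r*(.036-.067-c[2])/r[2])
E
```

```text
[0.54350942 0.18082046 0.04539974 0.25127064] [[0.7, -0.2], [0.6, 0.4], [0.6, 0.2], [-1.6, 0.2], [-0.2, -0.1], [0.7, -0.4], [-0.9, 0.0], [-0.1, 0.0], [-0.6, 0.0], [-0.4, 0.0], [0.4, 0.0], [0.5, -0.4], [-0.8, 1.9], [-0.5, 1.9], [-0.3, -0.3], [0.4, 0.1], [0.4, 0.3], [1.1, 0.3], [-0.9, 1.1]]
[0.54370421 0.1808233  0.04500035 0.25486805] [[0.6, -0.3], [0.5, 0.3], [0.6, 0.3], [-1.5, 0.3], [-0.4, -0.4], [0.6, -0.3], [-0.8, 0.0], [0.2, 0.0], [-0.6, 0.0], [-0.1, 0.0], [0.0, -0.0], [0.1, -0.1], [-0.1, 0.3], [-0.1, 0.3], [-0.0, -0.0], [0.1, 0.0], [0.1, 0.1], [0.3, 0.1], [-0.2, 0.3]]
mould end bottom [ 0.04556403 -0.02913788  0.036     ] [0.04636928 0.02276832 0.036     ] top edge [ 0.04645972 -0.02957653 -0.019     ]
hole [ 0.00418245 -0.00215458 -0.031     ]
```

```bash
cat >> fit.py <<'E'
p=np.load('bed.npy');Rb,tb=bedRT(p)
RtM=np.column_stack([np.cross(Rb[:,0],-Rb[:,2]),Rb[:,0],-Rb[:,2]])
def bedpose():
    s=arm.sense();q=s['orientation'];Rc=Ro.from_quat([q[1],q[2],q[3],q[0]]).as_matrix()
    print('tcp in bed mm',1e3*Rb.T@(s['ee_pos']-tb),'F bed',Rb.T@s['wrist_force'])
E
cat > place.py <<'E'
import sys
from fit import *
from go import *
delta(Rb@(np.array([float(a) for a in sys.argv[1:4]])/1e3)+tb,RtM); bedpose()
E
python3 place.py 37 -54 66
```

```text
t 6.45 pos [0.5182 0.1153 0.2544] j [-0.9398 -0.029   0.6074  2.248   0.136   0.4019 -0.1876] F [ 1.2349  0.7702 -2.7055] w 0.059488978026687095
shift [ 0.0029 -0.0316  0.1355] turn [-0.0038 -0.0017  0.0001] world shift [ 0.0378  0.013  -0.1333]
tcp in bed mm [ 69.1271 -57.1666 201.3955] F bed [-0.151   0.439  -3.0368]
```

Emit:
{"op": "arm_command", "data": {"translation": [[0.003,-0.0316,0.0],[0,0,0.05],[0,0,0.05],[0,0,0.035],[0,0,0],[0,0,0]], "angular": [[-0.004,-0.002,0],[0,0,0],[0,0,0],[0,0,0],[0,0,0],[0,0,0]]}}

```text
t: 7.2
ee_pos: [0.5349, 0.1316, 0.162]
orientation: [0.151, 0.588, 0.766, 0.209]
wrist_force: [-0.8, -0.2, -3.6]
gripper_width: 0.0592
```

```bash
python3 place.py 36 -54 39; python3 -c "
from fit import *
snap('scene','s1');im=cv2.convertScaleAbs(cv2.imread('pics/s1.png')[120:300,230:430],alpha=1.6)
cv2.imwrite('pics/s1c.png',cv2.resize(im,None,fx=3,fy=3,interpolation=cv2.INTER_CUBIC))"
```

```text
t 7.2 pos [0.5349 0.1316 0.162 ] j [-0.7764  0.2078  0.489   2.3073 -0.5646  0.1501  0.4773] F [-0.7613 -0.1845 -3.6383] w 0.05918937795952687
shift [-0.0098 -0.0044  0.0721] turn [-0.0025 -0.0184  0.0054] world shift [ 0.0333 -0.0002 -0.0648]
tcp in bed mm [ 40.48   -45.5049 111.2419] F bed [-2.4975  0.0105 -2.7593]
```

View pics/s1c.png

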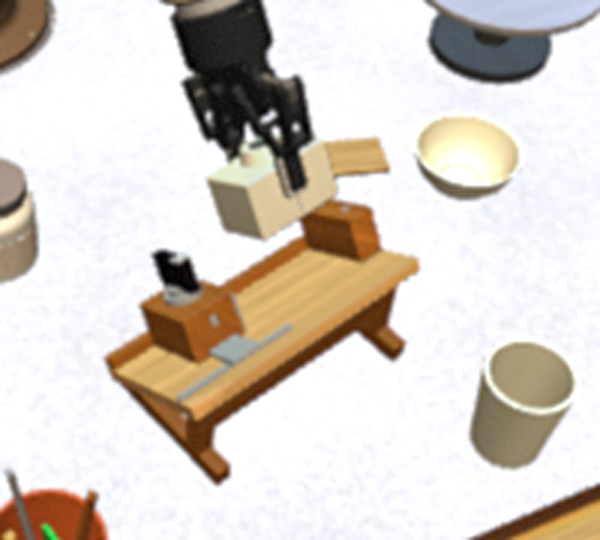

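Emit:
{"op": "arm_command", "data": {"translation": [[-0.005,-0.002,0.01],[-0.005,-0.002,0.012],[0,0,0.012],[0,0,0]], "angular": [[0,-0.009,0.003],[0,-0.009,0.002],[0,0,0],[0,0,0]]}}

```text
t: 7.75
ee_pos: [0.5493, 0.1271, 0.1354]
orientation: [0.155, 0.592, 0.765, 0.203]
wrist_force: [0.1, -0.0, -3.5]
gripper_width: 0.0591
```

```bash
python3 place.py 36 -54 39
```

```text
t 7.75 pos [0.5493 0.1271 0.1354] j [-0.7535  0.2918  0.4923  2.2975 -1.0283  0.1277  0.934 ] F [ 0.1089 -0.0072 -3.4817] w 0.05911469692199882
shift [-0.0007 -0.002   0.0428] turn [-0.0079 -0.0043  0.0009] world shift [ 0.0189  0.0043 -0.0382]
tcp in bed mm [ 38.3362 -53.4612  81.8134] F bed [-1.6511 -0.034  -3.0671]
```

```bash
cat > fk.py <<'E'
import numpy as np
from scipy.spatial.transform import Rotation as Ro
import itertools
from scipy.optimize import least_squares
# q, pos, quat(wxyz)
D=[([-1.26821871,.41188535,-.01270235,1.59694315,.00563766,1.13430961,-.08217932],[.22636172,.5821235,.24950348],[-6.76e-5,.184303,.982869,-.000752]),
([-.5355,.1272,.3581,1.9914,-.0522,1.0313,1.047],[.4604,.0501,.2503],[0,.184,.983,0]),
([-.0434,.5311,.5543,1.6258,-.3074,1.0741,1.5033],[.5915,-.2578,.2016],[-.001,.326,.945,0]),
([.0498,.7391,.4493,1.7044,-.4215,.7969,1.6297],[.598,-.2712,.0357],[-.001,.313,.95,0]),
([-.0277,.5134,.5665,1.5535,-.2934,1.1544,1.5298],[.5991,-.2723,.2416],[.003,.314,.949,0]),
([-.9403,-.0317,.6075,2.2542,.1387,.3989,-.1902],[.5158,.1146,.2527],[.156,.592,.764,.203]),
([-.7764,.2078,.489,2.3073,-.5646,.1501,.4773],[.5349,.1316,.162],[.151,.588,.766,.209]),
([-.7535,.2918,.4923,2.2975,-1.0283,.1277,.934],[.5493,.1271,.1354],[.155,.592,.765,.203])]
AX='zyzyzyz'
def fk(q,s,P,R0):
    R=np.eye(3);p=np.zeros(3)
    for i in range(7):
        p=p+R@P[i]; R=R@Ro.from_euler(AX[i],s[i]*q[i]).as_matrix()
    return p+R@P[7],R@R0
def unpack(v):
    P=np.zeros((8,3));P[1,2]=v[0];P[2,:2]=0;P[2,0]=v[1];P[3,2]=v[2];P[3,0]=v[3];P[4,0]=v[4];P[5,2]=v[5];P[5,0]=v[6];P[6,0]=v[7];P[7,2]=v[8];P[7,0]=v[9];P[7,1]=v[10]
    return P,Ro.from_rotvec(v[11:14]).as_matrix()
Rd=[Ro.from_quat([q[1],q[2],q[3],q[0]]).as_matrix() for _,_,q in D]
E
python3 - <<'E'
from fk import *
best=[]
for s in itertools.product([1,-1],repeat=7):
    # orientation-only: R0 = A^T Rd must be constant
    if s[1]<0: continue
    M=[fk(q,s,np.zeros((8,3)),np.eye(3))[1].T@R for (q,_,_),R in zip(D,Rd)]
    m=Ro.from_matrix(np.array(M)).mean(); e=max((m.inv()*Ro.from_matrix(M)).magnitude()); best.append((e,s,m.as_rotvec()))
best.sort(key=lambda b:b[0])
for b in best[:4]: print(b)
for e,s,rv in best[:2]:
    def res(v):
        P,R0=unpack(np.r_[v,rv]);return np.concatenate([fk(q,s,P,R0)[0]-np.array(x) for q,x,_ in D]+[1e-4*np.array(v)])
    f=least_squares(res,[.35,0,.4,0,0,.4,0,0,.2,0,0]);print(s,f.x.round(4),abs(res(f.x)[:24]).max())
    np.savez(f'fk_{"".join("+" if a>0 else "-" for a in s)}.npz',v=np.r_[f.x,rv],s=s)
E
ls *.npz
```

```text
(np.float64(0.0011637962462983811), (-1, 1, -1, 1, -1, 1, -1), array([-2.03491128e-04,  3.18547159e-04,  1.57050453e+00]))
(np.float64(0.8370375838844771), (1, 1, -1, -1, 1, -1, 1), array([-0.45091973, -0.73750669, -0.89669112]))
(np.float64(0.8705954851301486), (-1, 1, 1, 1, -1, 1, -1), array([ 0.46530641, -0.19842105,  2.28263131]))
(np.float64(0.8864565226961069), (-1, 1, -1, -1, -1, -1, -1), array([-0.46157727, -0.94869141,  1.43852329]))
(-1, 1, -1, 1, -1, 1, -1) [ 0.4041 -0.0276  0.5355  0.0415  0.0536  0.4724 -0.0204  0.0248  0.4088
  0.0086 -0.0306] 0.0235273250200958
(1, 1, -1, -1, 1, -1, 1) [-0.0875 -0.2248  0.0926  0.596   0.3314  0.5608 -0.2954  0.1969 -0.4496
  0.0939  0.5619] 0.39608354671377244
fk_++--+-+.npz
fk_-+-+-+-.npz
```

```bash
cat >> fk.py <<'E'
s0=(-1,1,-1,1,-1,1,-1);R00=Ro.from_euler('z',np.pi/2).as_matrix()
IDX=[(1,2),(1,0),(2,1),(3,2),(3,0),(4,1),(5,2),(5,0),(6,1),(7,2),(7,0)]
def mk(v):
    P=np.zeros((8,3))
    for (i,j),a in zip(IDX,v):P[i,j]=a
    return P
E
python3 - <<'E'
from fk import *
def res(v): 
    P=mk(v);return np.concatenate([fk(q,s0,P,R00)[0]-np.array(x) for q,x,_ in D]+[1e-3*np.array(v)])
f=least_squares(res,[.35,0,0,.4,0,0,.4,0,0,.2,0]);print(dict(zip(IDX,f.x.round(4))),abs(res(f.x)[:24]).max())
np.save('fk.npy',f.x)
E
```

```text
{(1, 2): np.float64(0.2838), (1, 0): np.float64(0.0), (2, 1): np.float64(-0.0292), (3, 2): np.float64(0.5335), (3, 0): np.float64(0.0), (4, 1): np.float64(-0.0187), (5, 2): np.float64(0.4524), (5, 0): np.float64(-0.0001), (6, 1): np.float64(-0.0004), (7, 2): np.float64(0.3313), (7, 0): np.float64(-0.0)} 5.63083496081529e-05
```

```bash
cat > ik.py <<'E'
from fk import *
P=mk(np.load('fk.npy'))
lo=np.array([-2.95,-.29,-1.47,.14,-1.03,.13,-2.86]);hi=np.array([2.95,1.99,1.44,2.54,4.17,1.85,2.86])
def F(q): return fk(q,s0,P,R00)
def err(q,p,R):
    a,B=F(q);return np.r_[(a-p),.3*Ro.from_matrix(R.T@B).as_rotvec()]
def ikall(p,R,n=150,seed=0):
    rng=np.random.default_rng(seed);out=[]
    for k in range(n):
        f=least_squares(err,rng.uniform(lo,hi),args=(p,R),bounds=(lo,hi),max_nfev=200)
        if np.linalg.norm(f.fun)<1e-5: out.append(f.x)
    return np.array(out)
E
python3 - <<'E'
from ik import *
from fit import *
np.set_printoptions(precision=2,suppress=True)
def rep(n,p,R):
    A=ikall(p,R,60);m=np.array([np.min(np.minimum(a-lo,hi-a)) for a in A])
    print(n,len(A))
    for i in np.argsort(-m)[:6]: print('  ',m[i].round(3),A[i])
rep('seat',Rb@[.03,-.045,.036]+tb,RtM)
z=-Rb[:,2]
def K(a,yq): # tool y = bed y rotated clockwise by a
    y=np.cos(a)*Rb[:,1]+np.sin(a)*Rb[:,0];return Rb@[.035,-.1775+yq,.076]+tb,np.column_stack([np.cross(y,z),y,z])
rep('knob0',*K(0,.02));rep('knob.06',*K(0,.06));rep('knob1.4',*K(1.4,.06))
E
```

```text
seat 21
   0.315 [ 0.44  0.59 -0.98  2.23  1.64  0.52 -1.56]
   0.3 [ 0.56  0.71 -1.17  2.22  1.65  0.67 -1.52]
   0.245 [ 0.59  0.75 -1.22  2.22  1.66  0.73 -1.5 ]
   0.213 [ 0.6   0.78 -1.26  2.22  1.67  0.76 -1.49]
   0.195 [ 0.61  0.8  -1.27  2.22  1.67  0.78 -1.49]
   0.106 [ 0.65  0.88 -1.36  2.22  1.69  0.88 -1.46]
knob0 19
   0.308 [ 0.82  0.57 -1.13  2.2   1.37  0.44  0.51]
   0.286 [ 0.81  0.56 -1.1   2.2   1.35  0.42  0.52]
   0.144 [ 0.65  0.45 -0.88  2.2   1.22  0.27  0.61]
   0.118 [ 0.61  0.43 -0.83  2.21  1.18  0.25  0.63]
   0.101 [ 0.95  0.76 -1.37  2.19  1.48  0.67  0.48]
   0.065 [ 0.96  0.8  -1.4   2.19  1.5   0.72  0.48]
knob.06 20
   0.312 [ 0.72  0.54 -1.1   2.22  1.41  0.44  0.38]
   0.166 [ 0.55  0.43 -0.86  2.23  1.31  0.3   0.43]
   0.145 [ 0.84  0.7  -1.33  2.21  1.5   0.65  0.36]
   0.124 [ 0.85  0.72 -1.35  2.21  1.5   0.68  0.36]
   0.119 [ 0.47  0.4  -0.77  2.23  1.26  0.25  0.46]
   0.111 [ 0.46  0.39 -0.75  2.23  1.25  0.24  0.47]
knob1.4 21
   0.321 [ 0.72  0.54 -1.11  2.22  1.41  0.45 -1.03]
   0.315 [ 0.72  0.54 -1.1   2.22  1.41  0.45 -1.02]
   0.284 [ 0.77  0.59 -1.19  2.21  1.44  0.52 -1.03]
   0.258 [ 0.79  0.61 -1.21  2.21  1.45  0.54 -1.04]
   0.18 [ 0.57  0.44 -0.89  2.22  1.32  0.31 -0.98]
   0.156 [ 0.84  0.69 -1.31  2.21  1.49  0.64 -1.04]
```

```bash
cat > sim.py <<'E'
from ik import *
def jac(q):
    J=np.zeros((6,7));e=1e-6;p0,R0=F(q)
    for i in range(7):
        d=q.copy();d[i]+=e;p,R=F(d);J[:3,i]=(p-p0)/e;J[3:,i]=Ro.from_matrix(R@R0.T).as_rotvec()/e
    return J
def run(q,rows,W=np.ones(7),k=0,qn=None,sub=4,lock=True):
    q=np.array(q,float);p,R=F(q)
    for tr,an in rows:
        p1=p+R@np.array(tr);R1=R@Ro.from_rotvec(an).as_matrix();rv=Ro.from_rotvec(an)
        for j in range(1,sub+1):
            pt=p+(p1-p)*j/sub;Rt=R@Ro.from_rotvec(np.array(an)*j/sub).as_matrix()
            for it in range(3):
                pc,Rc=F(q);e=np.r_[pt-pc,Ro.from_matrix(Rt@Rc.T).as_rotvec()]
                J=jac(q);Wi=np.diag(1/W);A=J@Wi@J.T+1e-6*np.eye(6);Jp=Wi@J.T@np.linalg.inv(A)
                dq=Jp@e
                if k and it==0: dq+=(np.eye(7)-Jp@J)@(k/sub*(qn-q))
                q=np.clip(q+dq,lo,hi)
        p,R=F(q) if False else (p1,R1)
    return q
Z=[0,0,0]
S1=[([-.041,-.041,0],Z)]*10
S2=[([-.04,-.041,.008],Z)]*5+[([-.035,-.036,.008],Z),(Z,[0,0,.15]),(Z,[0,0,.145]),(Z,Z)]
S3=[([-.0135,-.0065,.02],Z),([0,0,.05],[0,0,-.027]),([0,0,.05],Z),([0,0,.03],Z),([0,0,.016],Z),(Z,Z)]
S4=[(Z,Z)]*5+[([0,0,-a],Z) for a in(.02,.05,.055,.055,.02)]
S5=[([.042,.038,-.003],Z)]*6+[([.042,.036,0],Z)]+[(Z,[0,0,.17])]*4+[(Z,[-.175,0,0])]*2+[(Z,[-.173,0,0]),(Z,Z)]
q0=np.array(D[0][0])
OBS=[D[1][0],D[2][0],D[3][0],D[4][0],D[5][0]]
def sim(**kw):
    q=q0;o=[]
    for s in(S1,S2,S3,S4,S5): q=run(q,s,**kw);o.append(q)
    return np.array(o)
E
python3 - <<'E'
from sim import *
np.set_printoptions(precision=3,suppress=True)
print(np.array(OBS))
print('min norm');print(sim())
for k in(.02,.05,.1):
  for nm,qn in(('mid',(lo+hi)/2),('q0',q0)):
    o=sim(k=k,qn=qn);print(k,nm,abs(o-OBS).max(1));
E
```

```text
[[-0.535  0.127  0.358  1.991 -0.052  1.031  1.047]
 [-0.043  0.531  0.554  1.626 -0.307  1.074  1.503]
 [ 0.05   0.739  0.449  1.704 -0.421  0.797  1.63 ]
 [-0.028  0.513  0.567  1.554 -0.293  1.154  1.53 ]
 [-0.94  -0.032  0.608  2.254  0.139  0.399 -0.19 ]]
min norm
[[-0.543  0.127  0.362  1.992 -0.051  1.032  1.042]
 [-0.036  0.528  0.544  1.625 -0.299  1.073  1.496]
 [ 0.056  0.736  0.44   1.703 -0.41   0.795  1.62 ]
 [-0.017  0.516  0.549  1.556 -0.285  1.15   1.523]
 [-0.893 -0.022  0.56   2.246  0.134  0.397 -0.187]]
0.02 mid [0.131 0.262 0.317 0.578 0.796]
0.02 q0 [0.013 0.043 0.076 0.172 0.256]
0.05 mid [0.293 0.529 0.616 1.013 1.118]
0.05 q0 [0.021 0.087 0.154 0.307 0.321]
0.1 mid [0.485 0.797 0.882 1.292 1.21 ]
0.1 q0 [0.03  0.146 0.241 0.4   0.288]
```

```bash
cat > plan.py <<'E'
from ik import *
import math
sg=np.array(s0,float)
def FJ(q):
    R=np.eye(3);p=np.zeros(3);O=[];A=[]
    for i in range(7):
        p=p+R@P[i];a=sg[i]*q[i];c,s=math.cos(a),math.sin(a)
        O.append(p);ax=2 if i%2==0 else 1;A.append(R[:,ax]*sg[i])
        R=R@(np.array([[c,-s,0],[s,c,0],[0,0,1]]) if ax==2 else np.array([[c,0,s],[0,1,0],[-s,0,c]]))
    p=p+R@P[7];O=np.array(O);A=np.array(A)
    J=np.vstack([np.cross(A,p-O).T,A.T]);return p,R@R00,J,O
def rv(M): return Ro.from_matrix(M).as_rotvec()
def step(q,p,R,n=1):
    for _ in range(n):
        pc,Rc,J,O=FJ(q);e=np.r_[p-pc,rv(R@Rc.T)];q=q+J.T@np.linalg.solve(J@J.T+1e-6*np.eye(6),e)
    return q
VM=np.array([2.39,2.39,3.01,3.01,3.14,3.14,3.14])*.7*.125
def simrows(q,segs,p,R,sub=2):
    """segs: list of ('t',world target) or ('r',tool rotvec) ; returns q, worst margin, worst speed ratio, minz, nrows"""
    m=9;sp=0;mz=9;n=0;tr=[]
    for k,v in segs:
        if k=='t': L=max(1,math.ceil(np.linalg.norm(v-p)/.05));dp=(v-p)/L;dR=np.eye(3)
        else: L=max(1,math.ceil(np.linalg.norm(v)/.165));dp=np.zeros(3);dR=Ro.from_rotvec(np.array(v)/L/sub).as_matrix()
        for i in range(L):
            q1=q
            for j in range(sub): p=p+dp/sub;R=R@dR;q=step(q,p,R)
            m=min(m,np.min(np.minimum(q-lo,hi-q)));sp=max(sp,np.max(abs(q-q1)/VM))
            O=FJ(q)[3];mz=min(mz,O[4][2],O[6][2]);n+=1
            if m<-.05 or sp>2: return q,m,sp,mz,n,p,R
    return q,m,sp,mz,n,p,R
E
cat > search.py <<'E'
from plan import *
from fit import Rb,tb,RtM
import time
q0=np.array(D[-1][0]);p0,R0=F(q0)
seat=Rb@[.03,-.045,.036]+tb;pre=Rb@[.036,-.054,.12]+tb
def segs(x):
    pu=p0+np.array([-.02,0,.18]);pA,rA,pB,rB=x[:3],x[3:6],x[6:9],x[9:12];flip=x[12]>0
    RB=R0@Ro.from_rotvec(rA).as_matrix()@Ro.from_rotvec(rB).as_matrix()
    Rf=RtM@(Ro.from_euler('z',np.pi).as_matrix() if flip else np.eye(3))
    hi_=pre+np.array([-.03,0,.1])
    return [('t',pu),('t',pA),('r',rA),('t',pB),('r',rB),('t',hi_),('r',rv(RB.T@Rf)),('t',pre),('t',seat)]
L=np.array([.38,-.3,.3,-1.5,-1,-2.5,.38,-.3,.3,-1.5,-1,-2.5,-1]);H=np.array([.65,.4,.5,1.5,1,2.5,.65,.4,.5,1.5,1,2.5,1])
def score(x,full=False):
    q,m,sp,mz,n,p,R=simrows(q0.copy(),segs(x),p0,R0)
    c=q[2] if m>-.05 and sp<=2 else 3
    # start near limits, so only later margins matter
    s=-c-.02*n*0-5*max(0,.25-mz)-max(0,sp-.9)*2-n*.006+min(m,.0)*4
    return (s,q,m,sp,mz,n) if full else s
if __name__=='__main__':
    import sys;rng=np.random.default_rng(int(sys.argv[1]));t=time.time();best=[]
    while time.time()-t<90:
        x=rng.uniform(L,H);best.append((score(x),x))
    best.sort(key=lambda b:-b[0]);N=len(best);best=best[:6]
    while time.time()-t<240:
        i=rng.integers(len(best));x=best[i][1]+rng.normal(size=13)*(H-L)*rng.choice([.02,.06,.15])*(rng.random(13)<.4);x=np.clip(x,L,H)
        s=score(x)
        if s>best[i][0]: best[i]=(s,x)
    best.sort(key=lambda b:-b[0]);np.set_printoptions(precision=3,suppress=True)
    for s,x in best[:2]: print(N,s,score(x,True)[1:],'\n   ',x.tolist())
E
nproc; export OMP_NUM_THREADS=1 OPENBLAS_NUM_THREADS=1; for i in 1 2 3 4; do python3 search.py $i & done; wait
```

```text
4
this script no longer has the robot
this script no longer has the robot
15625 -7.632158957551792 (array([-1.97 ,  0.096,  1.785,  2.211, -0.273,  0.457,  0.256]), np.float64(-0.34547082819250097), np.float64(2.516137822390894), np.float64(0.4683865246369788), 3) 
    [0.6346251485045393, 0.05792928697005312, 0.4952487411415408, -1.2574919283131933, 0.21471166399005925, -0.6175670781136371, 0.596513325886168, -0.1778305286991801, 0.4743270548375313, 0.13182420229049452, 0.8044301594319767, -0.11423238080396869, -0.13900744454117375]
15625 -7.632158957551792 (array([-1.97 ,  0.096,  1.785,  2.211, -0.273,  0.457,  0.256]), np.float64(-0.34547082819250097), np.float64(2.516137822390894), np.float64(0.4683865246369788), 3) 
    [0.593015613736969, 0.3889070999517849, 0.37394515853048577, 1.406798607948705, 0.8580527755308389, -1.6115370711900945, 0.5443899365480278, 0.19340532189531978, 0.4885607358258334, 0.49697225089726027, -0.7332084890966137, -0.010662006073127728, -0.012760332087770276]
15803 -7.632158957551792 (array([-1.97 ,  0.096,  1.785,  2.211, -0.273,  0.457,  0.256]), np.float64(-0.34547082819250097), np.float64(2.516137822390894), np.float64(0.4683865246369788), 3) 
    [0.4506352762473154, -0.09105619961011369, 0.4628451481188561, -1.2242521735947092, 0.200201051931308, 1.142802634058973, 0.43073328980898296, -0.2613973608668523, 0.3549938735812076, 0.47229904462677785, 0.124531325560856, -1.7496886834733194, -0.13473841839042566]
15803 -7.632158957551792 (array([-1.97 ,  0.096,  1.785,  2.211, -0.273,  0.457,  0.256]), np.float64(-0.34547082819250097), np.float64(2.516137822390894), np.float64(0.4683865246369788), 3) 
    [0.5607102706151205, -0.004050728710910556, 0.42663687985482324, 1.4023078574810297, 0.36612964461925057, -0.5418758345998693, 0.4305581938244265, -0.05782753409978683, 0.4022131947139154, 1.1736282285017374, 0.5511278849453789, -0.9092669969231282, 0.8484337930136483]
```

Emit:
{"op": "arm_command", "data": {"translation": [[0,0,-0.04],[0,0,-0.04],[0,0,-0.04],[0,0.02,-0.03],[0,0,0],[0,0,0],[0,0,0],[0,0,0]], "angular": [[0,0,0],[0,0,0],[0,0,0],[0,0,0],[0.175,0,0],[0.175,0,0],[0.173,0,0],[0,0,0]]}}

```text
t: 8.75
ee_pos: [0.5225, 0.1274, 0.2202]
orientation: [0.006, 0.604, 0.797, 0.002]
wrist_force: [1.2, -0.7, -3.2]
gripper_width: 0.0589
```

```bash
python3 place.py 36 -54 120 | tee now.txt; python3 - <<'E'
from fit import *
s=arm.sense();np.savez('cur.npz',q=s['joint_positions'],Rb=Rb,tb=tb,RtM=RtM)
E
```

```text
t 8.75 pos [0.5225 0.1274 0.2202] j [-1.1141  0.4348  1.0424  1.8987 -0.4281  1.0431  0.3793] F [ 1.2313 -0.7363 -3.2333] w 0.05889745185288298
shift [-0.0072  0.0041  0.053 ] turn [-0.5134  0.0011  0.023 ] world shift [ 0.0065 -0.006  -0.0529]
tcp in bed mm [ 58.3191 -46.5591 168.1955] F bed [-0.7423 -1.0193 -3.3049]
```

```bash
python3 - <<'E'
s=open('search.py').read()
s=s.replace("from fit import Rb,tb,RtM\n","C=np.load('cur.npz');Rb,tb,RtM=C['Rb'],C['tb'],C['RtM']\n").replace("q0=np.array(D[-1][0])","q0=C['q']").replace("pu=p0+np.array([-.02,0,.18])","pu=p0+np.array([0,0,.12])").replace("c=q[2] if m>-.05 and sp<=2 else 3","c=q[2] if m>-.05 and sp<=2 else 4+1/n")
s=s.replace("<90","<80").replace("<240","<230")
open('search.py','w').write(s)
E
export OMP_NUM_THREADS=1 OPENBLAS_NUM_THREADS=1; for i in 1 2 3 4; do python3 search.py $i & done; wait
```

```text
2618 -4.355139679971676 (array([-1.636,  0.419,  1.49 ,  1.566, -0.385,  1.04 , -0.5  ]), np.float64(-0.050054150762149696), np.float64(0.6719430448040766), np.float64(0.5914524621780086), 13) 
    [0.6249592579334076, 0.2782386501599825, 0.47471632726554025, -1.383889621162334, 0.1758356410867722, 1.7150986817399987, 0.5385897698980215, 0.2037667998136522, 0.4125033704903415, 0.4662319715265295, 0.5602505788711662, -0.9506051955518441, 0.461856660869294]
2618 -4.355186709987584 (array([-1.393,  0.906,  1.49 ,  1.518, -0.388,  1.252, -0.692]), np.float64(-0.05006590826612678), np.float64(0.5455127245527464), np.float64(0.5914524621780086), 13) 
    [0.634488269614434, 0.1943659273333449, 0.336601280305842, -0.5664572093948443, -0.7390743425249464, 1.4627302920524317, 0.65, 0.39476441008703556, 0.33851499560973647, 1.071261678069575, -0.6237198403715315, -2.5, -0.4892211749334844]
2708 -4.355372467150267 (array([-1.032,  0.697,  0.863,  0.949, -0.498,  1.9  ,  0.332]), np.float64(-0.05000978345423346), np.float64(0.4711109373194824), np.float64(0.5914524621780086), 12) 
    [0.5600077
[... 1834 characters left out ...]
.32677269486307725, 0.4302386640769637, -0.3578648426340627, -0.23377175513710324, 0.8250838467749624, 0.44398661212080354, 0.24531710978310597, 0.3714166383880666, -0.4839190481856483, -0.2816647866381714, -2.1485508982906794, -0.6664882248403219]
2558 -4.3552885688654195 (array([-1.081,  0.928,  1.304,  1.437, -0.373,  1.9  , -0.693]), np.float64(-0.050091372985585636), np.float64(0.47198367679400927), np.float64(0.5595515076035614), 13) 
    [0.49146440944482095, 0.13169083800967968, 0.3037987003558042, 0.7211552697137424, -1.0, 1.9747098680452222, 0.4647448758345442, 0.25402121114663523, 0.4178765553793608, 0.26203958745376754, 0.4301918339614881, 2.0762690423603685, -0.4384194289905675]
```

```bash
cat > beam.py <<'E'
from plan import *
import sys,time
C=np.load('cur.npz');Rb,tb,RtM=C['Rb'],C['tb'],C['RtM'];q0=C['q']
def lat(q):
    p,R,J,O=FJ(q);w=O[5];e=O[3];a=np.array([w[0],w[1]])/np.hypot(w[0],w[1]);return e[1]*a[0]-e[0]*a[1]
if __name__=='__main__':
    np.set_printoptions(precision=3,suppress=True)
    for q in(q0,np.array(D[0][0]),np.array([.44,.59,-.98,2.23,1.64,.52,-1.56]),np.array([.72,.54,-1.1,2.22,1.41,.44,.38])): print('lat',lat(q))
    acts=[('t',s*.1*np.eye(3)[i]) for i in range(3) for s in(1,-1)]+[('r',s*.33*np.eye(3)[i]) for i in range(3) for s in(1,-1)]
    p0,R0=F(q0);B=[(lat(q0),q0,p0,R0,[])];t=time.time()
    q,m,sp,mz,n,p,R=simrows(q0,[('t',p0+[0,0,.1])],p0,R0);B=[(lat(q),q,p,R,[('up',)])]
    for dep in range(13):
        N={}
        for s,q,p,R,h in B:
            for k,v in acts:
                tgt=p+v if k=='t' else v
                if k=='t' and not(.36<=tgt[0]<=.7 and -.35<=tgt[1]<=.45 and .27<=tgt[2]<=.55 and .38<np.hypot(*tgt[:2])<.75): continue
                r=simrows(q,[(k,tgt)],p,R)
                if r[1]<.03 or r[2]>.95 or r[3]<.3 or r[6][2,2]>-.4: continue
                key=tuple(np.round(r[5]/.1).astype(int))+tuple(np.round(r[6].ravel()/.45).astype(int))
                l=lat(r[0])
                if key not in N or l>N[key][0]+1e-4: N[key]=(l,r[0],r[5],r[6],h+[(k,v)])
        B=sorted(N.values(),key=lambda b:-b[0])[:150]
        print(dep,len(N),B[0][0],B[0][1],round(time.time()-t));sys.stdout.flush()
        if time.time()-t>400: break
    import pickle;pickle.dump(B,open('beam.pkl','wb'))
    for k in B[0][4]: print(k[0],k[1:] )
E
OMP_NUM_THREADS=1 python3 beam.py
```

```text
lat 0.15296629203412782
lat -0.014726810767604737
lat -0.20846897509938733
lat -0.21320697582922024
0 9 0.17014108337917624 [-1.443  0.427  1.251  1.779 -0.073  1.191  0.07 ] 0
1 47 0.2362608859151875 [-1.561  0.623  1.314  1.794  0.073  1.176 -0.059] 0
2 178 0.2930074211218963 [-1.611  0.854  1.335  1.811  0.185  1.169 -0.162] 3
3 464 0.3044388652462804 [-1.548  0.936  1.378  1.732  0.07   1.275 -0.363] 9
4 508 0.3131223832541312 [-1.361  0.958  1.407  1.748  0.056  0.988  0.08 ] 15
5 522 0.31676240657024124 [-1.554  1.016  1.385  1.73   0.098  1.281 -0.367] 22
6 466 0.31990237839700275 [-1.838  0.919  1.408  1.871  0.173  0.971 -0.34 ] 29
7 490 0.3315313604494322 [-1.739  0.976  1.408  1.889  0.146  1.336 -0.229] 35
8 453 0.33053543260900525 [-1.824  1.002  1.398  1.852  0.196  1.008 -0.355] 41
9 462 0.3349526215215637 [-1.534  0.976  1.408  1.923  0.227  1.045  0.129] 47
10 441 0.3329917747649757 [-1.366  0.94   1.404  1.973  0.215  1.259 -0.112] 52
11 448 0.33518603929699836 [-1.536  0.977  1.409  1.923  0.226  1.046  0.13 ] 58
12 414 0.33447697141583316 [-1.364  0.946  1.408  1.972  0.21   1.256 -0.105] 63
up ()
r (array([-0.  , -0.  , -0.33]),)
r (array([0.33, 0.  , 0.  ]),)
r (array([0.  , 0.  , 0.33]),)
r (array([-0.  , -0.33, -0.  ]),)
r (array([-0.  , -0.33, -0.  ]),)
r (array([-0.  , -0.33, -0.  ]),)
r (array([0.  , 0.  , 0.33]),)
t (array([-0.1, -0. , -0. ]),)
r (array([0.33, 0.  , 0.  ]),)
t (array([-0. , -0.1, -0. ]),)
t (array([0.1, 0. , 0. ]),)
t (array([-0. , -0.1, -0. ]),)
t (array([-0.1, -0. , -0. ]),)
```

```bash
sed -i 's/l>N\[key\]\[0\]+1e-4/l<N[key][0]-1e-4/; s/key=lambda b:-b\[0\]/key=lambda b:b[0]/; s/range(13)/range(18)/' beam.py; OMP_NUM_THREADS=1 python3 beam.py
```

```text
lat 0.15296629203412782
lat -0.014726810767604737
lat -0.20846897509938733
lat -0.21320697582922024
0 9 0.09943159027592313 [-1.268  0.254  1.189  1.595 -0.232  1.442  0.21 ] 0
1 47 -0.020128700179304848 [-1.333 -0.018  1.089  2.    -0.132  0.835  0.438] 0
2 180 -0.08343663713871881 [-1.331 -0.147  0.971  1.825  0.053  1.07   0.241] 3
3 473 -0.13415914839223209 [-1.07  -0.254  0.876  2.179 -0.331  0.852  0.557] 8
4 567 -0.13703172705613947 [-1.288 -0.254  1.01   1.626  0.114  1.329  0.338] 13
5 491 -0.14001324371244653 [-1.061 -0.26   1.134  2.336 -0.889  0.814  1.538] 19
6 481 -0.13921270918157658 [-1.56  -0.258  1.046  1.618  0.202  1.316  1.086] 23
7 482 -0.13982220934827513 [-1.254 -0.259  1.038  1.731 -0.305  1.138  1.504] 28
8 539 -0.13919796420105854 [-1.56  -0.258  1.046  1.618  0.202  1.316  1.086] 33
9 500 -0.1398202726345626 [-1.146 -0.259  1.005  1.624  0.199  1.335  0.361] 37
10 538 -0.13901303018120933 [-1.692 -0.26   1.171  1.818  0.569  1.315  0.96 ] 42
11 501 -0.13985141697766892 [-1.146 -0.259  1.005  1.624  0.199  1.335  0.361] 46
12 535 -0.13957443674400055 [-1.07
[... 310 characters left out ...]
7214854182 [-1.158 -0.26   1.018  1.951 -0.409  1.206 -0.103] 69
17 503 -0.1399537007449906 [-0.785 -0.26   1.035  2.002 -0.468  0.867  0.683] 73
up ()
t (array([-0. , -0.1, -0. ]),)
r (array([0.  , 0.33, 0.  ]),)
r (array([-0.33, -0.  , -0.  ]),)
r (array([-0.33, -0.  , -0.  ]),)
r (array([0.  , 0.  , 0.33]),)
t (array([0. , 0. , 0.1]),)
t (array([-0. , -0.1, -0. ]),)
t (array([0. , 0.1, 0. ]),)
t (array([-0. , -0.1, -0. ]),)
t (array([0. , 0.1, 0. ]),)
t (array([-0. , -0.1, -0. ]),)
t (array([0. , 0. , 0.1]),)
t (array([-0. , -0. , -0.1]),)
t (array([0. , 0. , 0.1]),)
t (array([-0. , -0. , -0.1]),)
t (array([0. , 0. , 0.1]),)
t (array([-0. , -0. , -0.1]),)
r (array([-0.  , -0.  , -0.33]),)
```

```bash
sed -i 's/^def lat(q):/def lat(q):\n    return q[2]/' beam.py; OMP_NUM_THREADS=1 python3 beam.py
```

```text
lat 1.0423578749114912
lat -0.01270235
lat -0.98
lat -1.1
0 9 1.0125540501880326 [-0.908  0.338  1.013  1.757 -0.608  1.36   0.547] 0
1 47 0.8927834239535516 [-0.69   0.527  0.893  1.505 -0.706  1.467  0.573] 0
2 179 0.7696115141949621 [-0.454  0.591  0.77   1.489 -0.94   1.645  0.72 ] 2
3 483 0.6535825484658628 [-1.251 -0.147  0.654  1.899  0.492  1.057 -0.219] 6
4 534 0.4557424460278159 [-1.194 -0.113  0.456  2.078  0.277  0.898 -0.714] 10
5 597 0.3242868794718017 [-1.342 -0.213  0.324  2.087  0.829  1.371 -0.761] 16
6 679 0.20517278660653926 [-1.077 -0.258  0.205  2.122  0.355  0.573 -0.926] 21
7 650 -0.031952309697483944 [-1.01  -0.117 -0.032  1.971  0.603  0.945 -1.267] 26
8 691 -0.10228616624528077 [-1.062  0.067 -0.102  1.812  0.709  1.322 -1.421] 30
9 676 -0.24928767562362067 [-0.771 -0.071 -0.249  1.906  0.539  1.007 -1.293] 34
10 647 -0.37300499940548537 [-0.894 -0.057 -0.373  2.192  1.146  1.305 -2.503] 39
11 642 -0.419963107813944 [-0.964  0.129 -0.42   2.012  1.149  1.436 -2.548] 44
12 601 -0.4760102093399891 [-0.916  0.088 -0.476  2.095  1.235  1.362 -2.235] 49
13 594 -
[... 267 characters left out ...]
871  0.184 -0.573  1.653  1.086  1.541 -0.796] 70
17 617 -0.5943343595272463 [-0.453  0.293 -0.594  1.654  0.301  1.125 -1.368] 75
up ()
r (array([0.  , 0.33, 0.  ]),)
r (array([0.  , 0.33, 0.  ]),)
r (array([-0.33, -0.  , -0.  ]),)
t (array([-0.1, -0. , -0. ]),)
t (array([0. , 0. , 0.1]),)
t (array([0. , 0.1, 0. ]),)
r (array([-0.  , -0.33, -0.  ]),)
r (array([0.  , 0.  , 0.33]),)
r (array([-0.  , -0.33, -0.  ]),)
r (array([-0.33, -0.  , -0.  ]),)
r (array([-0.33, -0.  , -0.  ]),)
r (array([-0.33, -0.  , -0.  ]),)
t (array([0. , 0.1, 0. ]),)
t (array([0. , 0.1, 0. ]),)
t (array([-0. , -0. , -0.1]),)
r (array([0.33, 0.  , 0.  ]),)
r (array([0.33, 0.  , 0.  ]),)
r (array([0.33, 0.  , 0.  ]),)
```

```bash
python3 - <<'E'
s=open('beam.py').read()
s=s.replace("        print(dep,","""        for b in (B if dep>=6 else []):
            _,q,p,R,h=b
            for fl in(0,np.pi):
                Rf=RtM@Ro.from_euler('z',fl).as_matrix();pre=Rb@[.036,-.054,.12]+tb;hp=pre+np.array([-.04,0,.12]);seat=Rb@[.03,-.045,.036]+tb
                w=rv(R.T@Rf)
                for od in(0,1):
                    sg_=[('t',hp),('r',w)] if od==0 else [('r',w),('t',hp)]
                    r=simrows(q,sg_+[('t',pre),('t',seat)],p,R)
                    if r[1]>.06 and r[2]<.95: G.append((r[4]+2*len(h)-12*min(r[1],.15)*10,r[0],r[1],r[4],h,fl,od,w,p))
        G.sort(key=lambda g:g[0]);G=G[:20]
        if G: print('   best',G[0][:4],len(G))
        print(dep,""").replace("    for dep in","    G=[]\n    for dep in").replace("pickle.dump(B,","pickle.dump(G,")
s=s[:s.index("    for k in B[0][4]")]+"    for g in G[:2]:\n        print(g[:4],g[5:])\n        for k in g[4]: print('  ',k)\n"
s=s.replace("[:150]","[:220]")
open('beam.py','w').write(s)
E
OMP_NUM_THREADS=1 timeout 560 python3 beam.py | tail -75
```

```text
lat 1.0423578749114912
lat -0.01270235
lat -0.98
lat -1.1
0 9 1.0125540501880326 [-0.908  0.338  1.013  1.757 -0.608  1.36   0.547] 0
1 47 0.8927834239535516 [-0.69   0.527  0.893  1.505 -0.706  1.467  0.573] 0
2 179 0.7696115141949621 [-0.454  0.591  0.77   1.489 -0.94   1.645  0.72 ] 2
3 525 0.6535825484658628 [-1.251 -0.147  0.654  1.899  0.492  1.057 -0.219] 9
4 699 0.4557424460278159 [-1.194 -0.113  0.456  2.078  0.277  0.898 -0.714] 17
5 776 0.3242868794718017 [-1.342 -0.213  0.324  2.087  0.829  1.371 -0.761] 26
6 925 0.18202033467351264 [-1.145 -0.117  0.182  2.453  1.146  1.214 -0.706] 55
7 930 -0.031952309697483944 [-1.01  -0.117 -0.032  1.971  0.603  0.945 -1.267] 86
8 937 -0.10228616624528077 [-1.062  0.067 -0.102  1.812  0.709  1.322 -1.421] 116
9 943 -0.24928767562362067 [-0.771 -0.071 -0.249  1.906  0.539  1.007 -1.293] 144
10 913 -0.37300499940548537 [-0.894 -0.057 -0.373  2.192  1.146  1.305 -2.503] 171
11 876 -0.419963107813944 [-0.964  0.129 -0.42   2.012  1.149  1.436 -2.548] 197
12 835 -0.4760102093399891 [-0.916  0.088 -0.476  2.095  1.235  1.362 -2.235] 221
13 812 -0.6492748413548716 [-0.301 -0.12  -0.649  1.785  0.31   0.763 -1.446] 245
14 821 -0.7140924194934731 [-0.282 -0.061 -0.714  1.97   0.493  0.57  -1.655] 270
15 814 -0.7665053329575338 [-0.333  0.096 -0.767  1.494  0.408  1.26  -1.843] 294
16 833 -0.7936730583708347 [-0.546  0.165 -0.794  1.527  0.818  1.451 -2.172] 320
17 790 -0.995067694199966 [ 0.094 -0.071 -0.995  1.949  0.234  0.526 -0.92 ] 346
```

```bash
cat > q.py <<'E'
from plan import *
C=np.load('cur.npz');Rb,tb,RtM=C['Rb'],C['tb'],C['RtM'];q0=C['q']
np.set_printoptions(precision=2,suppress=True)
B=lambda x,y,z:Rb@[x,y,z]+tb
E
time timeout 120 python3 - <<'E'
from q import *
p0,R0=F(q0)
print('forward, reduced tilt')
for tilt in(.1,.2,.26,.35,.42):
    r=simrows(q0,[('r',[-tilt,0,0]),('t',B(.036,-.054,.12)),('t',B(.033,-.05,.04))],p0,R0)
    print(tilt,r[0],r[1:5])
print('backward')
seat=B(.03,-.045,.036)
A=ikall(seat,RtM,50)
A=A[np.argsort(A[:,2])]
for q in A[::3]:
    r=simrows(q,[('t',B(.03,-.05,.10)),('t',B(.03,-.05,.2)),('r',[.5236,0,0])],seat,RtM);print(q,'->',r[0],r[1:5])
    r=simrows(q,[('t',B(.03,-.05,.10)),('r',[.5236,0,0]),('t',B(.03,-.05,.1)+[0,0,.15])],seat,RtM);print('      b ->',r[0],r[1:5])
E
```

```text
forward, reduced tilt
0.1 [-0.93  0.6   0.83  1.98 -0.67  0.73  0.57] (np.float64(0.3558030311620478), np.float64(0.47718937962909325), np.float64(0.42531227099732044), 5)
0.2 [-0.92  0.54  0.79  2.06 -0.73  0.58  0.62] (np.float64(0.30274115513701905), np.float64(0.5023001649501585), np.float64(0.41997721140557975), 6)
0.26 [-0.9   0.51  0.75  2.11 -0.77  0.48  0.66] (np.float64(0.26084810531697966), np.float64(0.666475885521374), np.float64(0.41522480746597745), 6)
0.35 [-0.84  0.45  0.64  2.18 -0.85  0.33  0.75] (np.float64(0.17640536177411448), np.float64(0.7298029371433886), np.float64(0.40599242767575805), 7)
0.42 [-0.72  0.41  0.48  2.22 -0.95  0.2   0.85] (np.float64(0.06595546102557337), np.float64(0.9446943554592387), np.float64(0.3972113913539097), 7)
backward
[ 0.68  1.   -1.47  2.21  1.71  1.02 -1.43] -> [ 0.73  0.95 -1.53  2.23  1.64  1.02 -1.4 ] (np.float64(-0.0606140569535194), np.float64(0.2739855939207652), np.float64(0.4058791500858707), 1)
      b -> [ 0.73  0.95 -1.53  2.23  1.64  1.02 -1.4 ] (np.float64(-0.0606140569535194), np.float64(0.2739855939207652), np.fl
[... 1120 characters left out ...]
] -> [-0.39  0.3   0.04  2.29  1.4   0.03 -1.49] (np.float64(-0.09905033542664318), np.float64(1.3638117746415188), np.float64(0.4077030852646269), 1)
      b -> [-0.39  0.3   0.04  2.29  1.4   0.03 -1.49] (np.float64(-0.09905033542664318), np.float64(1.3638117746415188), np.float64(0.4077030852646269), 1)
[-0.18  0.39 -0.21  2.26  1.79  0.13 -1.86] -> [-0.45  0.3   0.11  2.3   1.44  0.01 -1.54] (np.float64(-0.12301343097067446), np.float64(1.2895481125569002), np.float64(0.4083876048244453), 1)
      b -> [-0.45  0.3   0.11  2.3   1.44  0.01 -1.54] (np.float64(-0.12301343097067446), np.float64(1.2895481125569002), np.float64(0.4083876048244453), 1)
real	0m41.495s
user	0m41.355s
sys	0m0.298s
```

Full 30° tilt needs the other elbow branch, but about 24° is reachable with safe joint margins. That leaves the mould about 6° off the board, so it should settle flat when released.

Emit:
{"op": "arm_command", "data": {"translation": [[0,0,0],[0,0,0],[0,0,0],[0,0,0]], "angular": [[-0.13,0,0.008],[-0.13,0,0.008],[-0.135,0,0.007],[0,0,0]]}}

```text
t: 9.25
ee_pos: [0.5172, 0.1275, 0.2191]
orientation: [0.12, 0.601, 0.774, 0.161]
wrist_force: [-0.7, -0.0, -2.0]
gripper_width: 0.0598
```

```bash
cat > place.py <<'E'
import sys
from fit import *
from go import *
dl=float(sys.argv[4]) if len(sys.argv)>4 else .12
R=RtM@Ro.from_rotvec([dl,0,0]).as_matrix()
delta(Rb@(np.array([float(a) for a in sys.argv[1:4]])/1e3)+tb,R)
s=arm.sense();q=s['orientation'];Rc=Ro.from_quat([q[1],q[2],q[3],q[0]]).as_matrix();B=lambda v:(Rb.T@(s['ee_pos']+Rc@np.array(v)-tb))*1e3
bedpose();print('low edge',B([.045,-.03,.036]),'high edge',B([.045,.03,.036]),'ft',s['ft_torque'])
E
python3 place.py 36 -54 100
```

```text
t 9.25 pos [0.5172 0.1275 0.2191] j [-1.4233  0.1599  1.2116  2.2187 -0.3496  0.4818  0.2827] F [-0.7017 -0.0113 -1.961 ] w 0.059835776462547494
shift [-0.0095 -0.0089  0.0713] turn [ 0.0011 -0.0081 -0.0028] world shift [ 0.0215 -0.0037 -0.0691]
tcp in bed mm [ 53.3029 -45.1013 169.7647] F bed [-1.5716  0.1636 -1.357 ]
low edge [ 19.4123   0.2728 137.9273] high edge [ 78.988    0.1042 130.8066] ft [-0.152   0.6793  0.0002]
```

Emit:
{"op": "arm_command", "data": {"translation": [[-0.0095,-0.009,0.025],[0,0,0.025],[0,0,0.021],[0,0,0]], "angular": [[0,-0.008,-0.003],[0,0,0],[0,0,0],[0,0,0]]}}

```text
t: 9.75
ee_pos: [0.5427, 0.1225, 0.151]
orientation: [0.125, 0.6, 0.774, 0.157]
wrist_force: [0.4, -0.4, -3.1]
gripper_width: 0.0596
```

```bash
python3 place.py 36 -52 52
```

```text
t 9.75 pos [0.5427 0.1225 0.151 ] j [-1.016   0.3191  0.8258  2.2296 -0.6885  0.3528  0.5981] F [ 0.4002 -0.3746 -3.0857] w 0.059633180725807096
shift [0.0045 0.0021 0.0472] turn [0.0003 0.0062 0.0013] world shift [ 0.0188  0.0092 -0.0426]
tcp in bed mm [ 39.5332 -56.2588  99.1099] F bed [-1.2878 -0.4624 -2.8196]
low edge [  5.3587 -11.5202  66.682 ] high edge [ 64.9294 -11.4426  59.5177] ft [-0.1908  0.6706  0.028 ]
```

Emit:
{"op": "arm_command", "data": {"translation": [[0.004,0.002,0.017],[0,0,0.017],[0,0,0.013],[0,0,0]], "angular": [[0,0.006,0],[0,0,0],[0,0,0],[0,0,0]]}}

```text
t: 10.25
ee_pos: [0.5616, 0.132, 0.1097]
orientation: [0.124, 0.599, 0.775, 0.159]
wrist_force: [0.5, -0.3, -3.2]
gripper_width: 0.0599
```

```bash
python3 place.py 34 -52 40
```

```text
t 10.25 pos [0.5616 0.132  0.1097] j [-0.8277  0.403   0.6103  2.209  -0.8605  0.274   0.7488] F [ 0.5086 -0.259  -3.186 ] w 0.059868151544225985
shift [-0.0002 -0.0012  0.0132] turn [ 0.0024 -0.0005  0.0023] world shift [ 0.004   0.0008 -0.0127]
tcp in bed mm [ 36.7828 -51.7841  53.0072] F bed [-1.2221 -0.3773 -2.9733]
low edge [ 2.6659 -6.8354 20.8103] high edge [62.251  -6.6991 13.7681] ft [-0.2325  0.7255 -0.0033]
```

Emit:
{"op": "arm_command", "data": {"translation": [[0,0,0.005],[0,0,0.005],[0,0,0.003],[0,0,0]], "angular": [[0,0,0],[0,0,0],[0,0,0],[0,0,0]]}}

```text
t: 10.75
ee_pos: [0.5637, 0.133, 0.1002]
orientation: [0.121, 0.6, 0.774, 0.161]
wrist_force: [-48.4, -10.3, 63.9]
gripper_width: 0.0594
```

```bash
python3 place.py 34 -47 38; python3 -c "
from h import *
snap('scene','s2');im=cv2.convertScaleAbs(cv2.imread('pics/s2.png')[150:270,260:400],alpha=1.6)
cv2.imwrite('pics/s2c.png',cv2.resize(im,None,fx=5,fy=5,interpolation=cv2.INTER_CUBIC))"
```

```text
t 10.75 pos [0.5637 0.133  0.1002] j [-0.7772  0.4162  0.5531  2.2077 -0.9012  0.2529  0.7892] F [-48.3832 -10.3342  63.8503] w 0.05939395440373839
shift [0.0043 0.0006 0.0056] turn [ 0.0029 -0.0059  0.0004] world shift [ 0.0016  0.0049 -0.0049]
tcp in bed mm [ 34.0149 -51.3778  43.6416] F bed [-10.8853   2.0201  80.0126]
low edge [ 0.0252 -6.1806 11.6585] high edge [59.6142 -6.1543  4.6478] ft [-0.4876  2.8564  0.5649]
```

View pics/s2c.png

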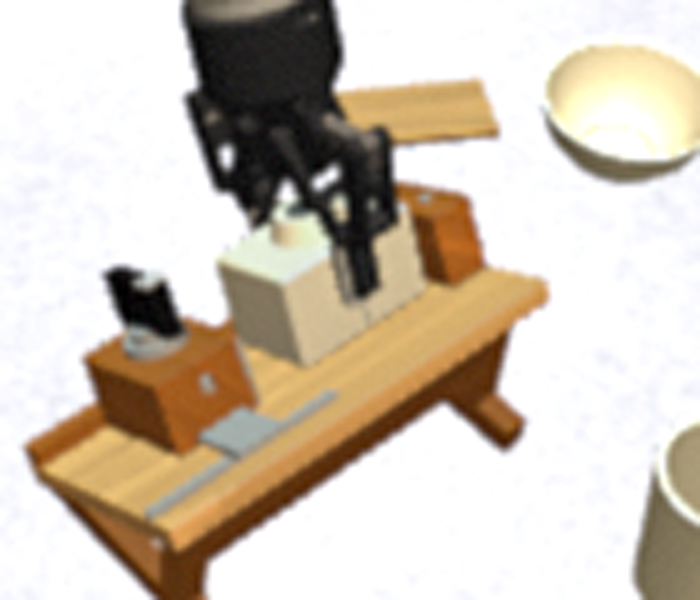

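Emit:
{"op": "arm_command", "data": {"translation": [[0,0,-0.005],[0,0.004,0],[0,0,0.003],[0,0,0]], "angular": [[0,0,0],[0,0,0],[0,0,0],[0,0,0]]}}

```text
t: 11.3
ee_pos: [0.5691, 0.1344, 0.1035]
orientation: [0.123, 0.599, 0.774, 0.162]
wrist_force: [-37.6, -6.7, 52.8]
gripper_width: 0.0593
```

```bash
python3 place.py 38 -51 42
```

```text
t 11.3 pos [0.5691 0.1344 0.1035] j [-0.7909  0.4201  0.571   2.1959 -0.8909  0.2634  0.7767] F [-37.5598  -6.686   52.8375] w 0.05933565332508761
shift [ 0.0003 -0.0023  0.002 ] turn [ 0.0055 -0.0039  0.0011] world shift [-0.0013 -0.     -0.0027]
tcp in bed mm [ 40.4843 -51.3289  43.6844] F bed [-6.5272  2.8626 64.78  ]
low edge [ 6.5378 -6.2223 11.5281] high edge [66.1449 -6.1559  4.6725] ft [0.0169 1.4219 0.3945]
```

Emit:
{"op": "arm_command", "data": {"translation": [[0,0,-0.003],[0,-0.003,0],[0,-0.003,0],[0,0,0]], "angular": [[0,0,0],[0,0,0],[0,0,0],[0,0,0]]}}

```text
t: 11.8
ee_pos: [0.562, 0.1322, 0.1003]
orientation: [0.123, 0.599, 0.775, 0.159]
wrist_force: [0.3, -1.1, -3.5]
gripper_width: 0.0595
```

```bash
python3 place.py 34 -47 44
```

```text
t 11.8 pos [0.562  0.1322 0.1003] j [-0.7928  0.4165  0.5675  2.2109 -0.8919  0.2526  0.779 ] F [ 0.3124 -1.0933 -3.4657] w 0.059475574635735794
shift [0.0047 0.0015 0.0004] turn [0.0011 0.0002 0.0028] world shift [0.0004 0.0049 0.0002]
tcp in bed mm [ 32.537  -51.7027  44.6205] F bed [-1.7062 -1.1366 -3.0167]
low edge [-1.6492 -6.7933 12.4421] high edge [57.9267 -6.6244  5.3228] ft [-0.1771  0.6241  0.0455]
```

Emit:
{"op": "arm_command", "data": {"translation": [[0.003,0,0],[0,-0.002,0],[0,-0.001,0],[0,0,0]], "angular": [[0,0,0],[0,0,0],[0,0,0],[0,0,0]]}}

```text
t: 12.3
ee_pos: [0.5599, 0.1349, 0.1005]
orientation: [0.124, 0.599, 0.775, 0.16]
wrist_force: [4.3, 1.9, -2.7]
gripper_width: 0.0594
```

```bash
python3 place.py 34 -47 44
```

```text
t 12.3 pos [0.5599 0.1349 0.1005] j [-0.7987  0.4131  0.565   2.2164 -0.8953  0.245   0.7764] F [ 4.3306  1.9179 -2.6953] w 0.059443799676041346
shift [0.0016 0.0027 0.0012] turn [ 0.0042 -0.0002  0.0024] world shift [0.0025 0.0023 0.    ]
tcp in bed mm [ 31.418  -48.5818  45.4668] F bed [ 2.698   0.7809 -4.6699]
low edge [-2.6492 -3.6464 13.1986] high edge [56.9485 -3.5006  6.2638] ft [ 0.3099 -0.2102 -0.0751]
```

Emit:
{"op": "arm_command", "data": {"translation": [[0.0015,0,0],[0.0015,0,0],[0,0,0]], "angular": [[0,0,0],[0,0,0],[0,0,0]]}}

```text
t: 12.68
ee_pos: [0.5594, 0.1367, 0.1005]
orientation: [0.125, 0.6, 0.774, 0.16]
wrist_force: [5.6, -1.4, -0.2]
gripper_width: 0.0596
```

```bash
python3 place.py 34 -45 44
```

```text
t 12.675 pos [0.5594 0.1367 0.1005] j [-0.8089  0.4141  0.571   2.2171 -0.8934  0.2438  0.7683] F [ 5.5873 -1.4012 -0.2098] w 0.05960259313063446
shift [0.0016 0.0028 0.0012] turn [0.0044 0.0014 0.0015] world shift [0.0025 0.0024 0.    ]
tcp in bed mm [ 31.3403 -46.6431  45.4974] F bed [ 4.2802 -2.7464 -2.7135]
low edge [-2.6862 -1.7377 13.1446] high edge [56.913  -1.6492  6.2216] ft [-0.3922 -0.6715 -0.467 ]
```

Emit:
{"op": "arm_command", "data": {"translation": [[0,0,0.001],[0,0,0],[0,0,0],[0,0,0],[0,0,0],[0,0,0]], "angular": [[0,0,0],[0,0,0],[0,0,0],[0,0,0],[0,0,0],[0,0,0]], "fingers": 1}}

```text
t: 13.42
ee_pos: [0.5587, 0.1376, 0.099]
orientation: [0.124, 0.599, 0.775, 0.159]
wrist_force: [-0.6, -0.2, -0.5]
gripper_width: 0.0853
```

Emit:
{"op": "arm_command", "data": {"translation": [[0,0,-0.015],[0,0,-0.03],[0,0,-0.04],[0,0,-0.04],[0,0,0]], "angular": [[0,0,0],[0,0,0],[0,0,0],[0,0,0],[0,0,0]]}}

```text
t: 14.05
ee_pos: [0.5143, 0.1297, 0.2089]
orientation: [0.124, 0.597, 0.776, 0.162]
wrist_force: [0.4, 0.8, 0.1]
gripper_width: 0.0852
```

```bash
python3 place.py 34 -45 44; python3 -c "
from fit import *
np.savez('cur.npz',q=arm.sense()['joint_positions'],Rb=Rb,tb=tb,RtM=RtM)
a=snap('scene','s3');d=snap('wrist','w3')
g=lambda im,y,x,h,w,k:cv2.convertScaleAbs(cv2.resize(im[y:y+h,x:x+w],None,fx=k,fy=k,interpolation=cv2.INTER_CUBIC),alpha=1.6)
A=g(cv2.imread('pics/s3.png'),170,260,100,120,3.3);Bm=g(cv2.imread('pics/w3.png'),0,140,420,280,1.4)
o=np.zeros((588,800,3),np.uint8);o[:330,:396]=A;o[:588,400:792]=Bm;cv2.imwrite('pics/c3.png',o)"
```

```text
t 14.05 pos [0.5143 0.1297 0.2089] j [-1.4135  0.18    1.1982  2.2401 -0.3994  0.4494  0.3316] F [0.3637 0.8355 0.0905] w 0.08521070301317155
shift [-0.0033  0.0011  0.1187] turn [ 0.0075 -0.0041  0.0081] world shift [ 0.0476  0.0093 -0.1084]
tcp in bed mm [ 46.25   -42.2197 162.0624] F bed [ 0.5303  0.7189 -0.2016]
low edge [ 12.0603   2.6863 129.883 ] high edge [ 71.6794   3.1699 123.1505] ft [-0.0336  0.3874  0.072 ]
```

View pics/c3.png

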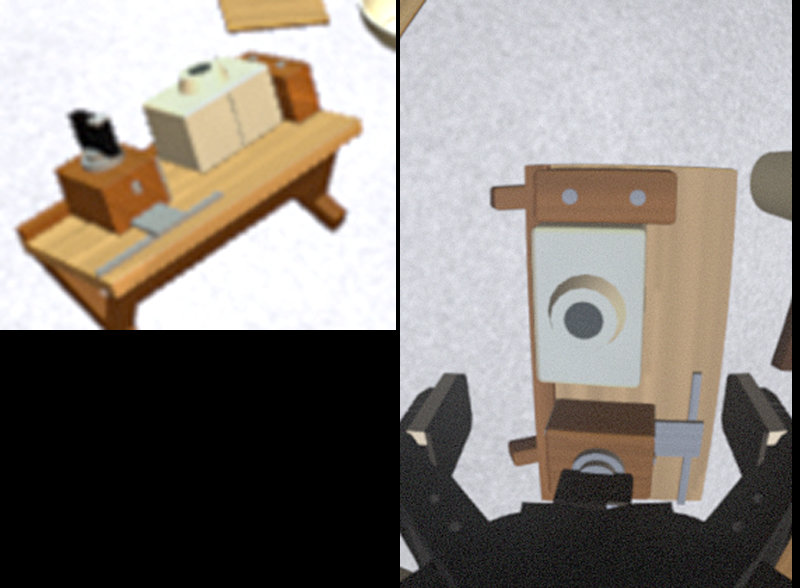

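```bash
cat > kn.py <<'E'
from q import *
def knob_segs(q,xk,yk0,dy,delta,sgn,zup=.079,lift=.1):
    """order: rotate yaw at height, tilt adj, translate above knob, down, push dy, turn 1.45"""
    p,R=F(q)
    y=sgn*Rb[:,1];z=-Rb[:,2];Rk=np.column_stack([np.cross(y,z),y,z])
    # mismatch: tilt about bed y toward vertical by delta (same sense as RtM@Rx(delta))
    Q=Ro.from_rotvec(delta*RtM[:,0]).as_matrix()
    Rk=Q@Rk
    T=Ro.from_rotvec(-1.45*Rb[:,2]).as_matrix()
    w=rv(R.T@Rk);wt=rv(Rk.T@T@Rk)
    return p,R,[('t',B(xk,yk0,zup+lift)),('r',w),('t',B(xk,yk0,zup)),('t',B(xk,yk0+dy,zup)),('r',wt)],w,wt,Rk
E
timeout 100 python3 - <<'E'
from kn import *
d=np.load('pics/w3.npz')
import sys; sys.argv=['x']
K=d['camera_matrix']
def bedpt(U,V,z):
    u=140+(U-400)/1.4;v=V/1.4;x=(u-K[0,2])/K[0,0];y=(v-K[1,2])/K[1,1];r=np.hypot(x,y);c=np.array([x/r*np.sin(r),y/r*np.sin(r),np.cos(r)])
    o=Rb.T@(-d['R'].T@d['t']-tb);w=Rb.T@d['R'].T@c;return 1e3*(o+w*(z-o[2])/w[2])
np.set_printoptions(precision=1,suppress=True)
for dz in(0,.004):
    print('dz',dz,'jaw face top',bedpt(549,432,.045+dz),bedpt(655,434,.045+dz),'face bottom',bedpt(556,402,dz),bedpt(656,405,dz))
    print('  bar top ends',bedpt(556,474,.085+dz),bedpt(633,474,.085+dz),bedpt(553,503,.085+dz),'plate',bedpt(570,470,.049+dz),bedpt(625,470,.049+dz))
    print('  mould top',bedpt(534,227,.055+dz),bedpt(645,227,.055+dz),bedpt(640,386,.055+dz),bedpt(537,380,.055+dz),'end',bedpt(610,222,.045+dz))
np.set_printoptions(precision=2,suppress=True)
for sgn in(1,-1):
    for de in(.05,.12,.18,.25,.32):
        p,R,sg_,w,wt,Rk=knob_segs(q0,.035,-.153,.036,de,sgn)
        r=simrows(q0,sg_,p,R);print(sgn,de,r[0],r[1:5],'of',sum(1 for _ in sg_))
E
```

```text
dz 0 jaw face top [   3.5 -134.2   45. ] [  70.8 -130.1   45. ] face bottom [  -0.8 -138.3    0. ] [  72.  -135.6    0. ]
  bar top ends [  15.6 -135.2   85. ] [  58.8 -130.7   85. ] [  12.9 -158.7   85. ] plate [  17.2 -161.1   49. ] [  53.4 -157.5   49. ]
  mould top [ 1.4 -2.1 55. ] [58.7 -0.7 55. ] [ 59.7 -90.6  55. ] [  0.1 -90.9  55. ] end [40.2 -0.2 45. ]
dz 0.004 jaw face top [   4.4 -131.3   49. ] [  70.7 -127.4   49. ] face bottom [   0.1 -135.8    4. ] [  71.8 -133.2    4. ]
  bar top ends [  16.5 -131.8   89. ] [  58.9 -127.4   89. ] [  13.8 -154.9   89. ] plate [  18.  -157.8   53. ] [  53.5 -154.2   53. ]
  mould top [ 2.4 -1.5 59. ] [58.8 -0.1 59. ] [ 59.7 -88.4  59. ] [  1.1 -88.8  59. ] end [40.5  0.4 49. ]
1 0.05 [-0.65  0.33  0.58  2.26 -1.11  0.27  2.4 ] (np.float64(-0.0831402038132858), np.float64(1.4844239294093406), np.float64(0.4250402796596063), 18) of 5
1 0.12 [-0.65  0.36  0.64  2.22 -1.11  0.41  1.96] (np.float64(-0.08484374714352239), np.float64(1.061104941655276), np.float64(0.4299389002352439), 21) of 5
1 0.18 [-0.6   0.37  0.64  2.2  -1.12  0.51  1.83]
[... 525 characters left out ...]
.5670201388367259), np.float64(0.5127908038193972), 13) of 5
-1 0.12 [-1.3   0.37  1.51  2.23 -0.89  0.69 -0.52] (np.float64(-0.07406687339464058), np.float64(0.5670201388367259), np.float64(0.5155531843709028), 13) of 5
-1 0.18 [-1.26  0.43  1.5   2.18 -0.86  0.78 -0.56] (np.float64(-0.06487142013604985), np.float64(0.5670201388367259), np.float64(0.5155531843709028), 13) of 5
-1 0.25 [-1.22  0.49  1.49  2.13 -0.83  0.87 -0.6 ] (np.float64(-0.051068093393342284), np.float64(0.575471643032857), np.float64(0.5155531843709028), 13) of 5
-1 0.32 [-0.98  0.68  1.21  2.07 -1.09  0.94 -0.78] (np.float64(-0.05836848844069009), np.float64(0.6219905078115855), np.float64(0.4532551929287518), 18) of 5
```

```bash
cat > ks.py <<'E'
from kn import *
import sys,time
def full(x):
    p,R=F(q0);r1=x[3:6];de=abs(x[6]);sgn=1 if x[7]>0 else -1
    _,_,s,w,wt,Rk=knob_segs(q0,.036,-.160,.042,de,sgn);R1=R@Ro.from_rotvec(r1).as_matrix()
    w=rv(R1.T@Rk);wt=wt/1.45*1.2
    up=p+np.array([0,0,.08])
    return p,R,[('t',up),('t',x[:3]),('r',r1),('t',B(.036+x[8],-.160,.079+x[9])),('r',w),('t',B(.036,-.160,.079)),('t',B(.036,-.118,.079)),('r',wt)]
def sc(x,det=False):
    p,R,s=full(x);r=simrows(q0,s,p,R)
    return r if det else (min(r[1],.12)*10 if r[1]>-.05 and r[2]<=2 else -3)-3*max(0,r[2]-.95)+ (.02*r[4] if r[1]<-.05 or r[2]>2 else -.005*r[4]) -.5*max(0,abs(x[6])-.15)
L=np.array([.36,-.3,.3,-.9,-.9,-1.9,0,-1,-.03,.07]);H=np.array([.6,.4,.5,.9,.9,1.9,.35,1,.03,.2])
rng=np.random.default_rng(int(sys.argv[1]));t=time.time();b=[]
while time.time()-t<45: x=rng.uniform(L,H);b.append((sc(x),x))
b.sort(key=lambda a:-a[0]);N=len(b);b=b[:5]
while time.time()-t<105:
    i=rng.integers(5);x=np.clip(b[i][1]+rng.normal(size=10)*(H-L)*rng.choice([.02,.06,.2])*(rng.random(10)<.4),L,H);s=sc(x)
    if s>b[i][0]:b[i]=(s,x)
b.sort(key=lambda a:-a[0]);s,x=b[0];r=sc(x,True);print(N,round(s,3),r[0],r[1:5],x.tolist())
E
export OMP_NUM_THREADS=1 OPENBLAS_NUM_THREADS=1; for i in 1 2 3 4; do python3 ks.py $i & done; wait; ls --time-sort=yes -lr --time-style=+%H:%M:%S pics/t0.png; date +%H:%M:%S
```

```text
8449 -5.747 [-2.09  0.18  1.95  2.13 -0.38  0.65  0.36] (np.float64(-0.514256450988078), np.float64(1.87896236605079), np.float64(0.5500303324512693), 2) [0.5408431460819536, 0.07670031925349474, 0.36594634329981846, 0.5191716661711278, -0.354249307275039, -0.17670801997352426, 0.04691459403650766, -0.19377402710574154, -0.017792685559431025, 0.10410073425744044]
7814 -5.747 [-2.09  0.18  1.95  2.13 -0.38  0.65  0.36] (np.float64(-0.514256450988078), np.float64(1.87896236605079), np.float64(0.5500303324512693), 2) [0.4227869122198359, -0.09105619961011369, 0.4628451481188561, -0.7345513041568256, 0.1801809467381773, 0.8685300018848197, 0.0657653756783112, -0.8897067453338636, -0.013501837925637715, 0.15546629193382705]
8659 -5.747 [-2.09  0.18  1.95  2.13 -0.38  0.65  0.36] (np.float64(-0.514256450988078), np.float64(1.87896236605079), np.float64(0.5500303324512693), 2) [0.5262124907305346, 0.23944133816422059, 0.3381577010517075, -0.0721511770527331, -0.24873289217656347, -1.2512266861041554, 0.07747308094952551, 0.9250148226527568, 0.023053383097906874, 0.11969793740532131]
8679 -5.747 [-2.09  0.18  1.95  2.13 -0.38  0.65  0.36] (np.float64(-0.514256450988078), np.float64(1.87896236605079), np.float64(0.5500303324512693), 2) [0.45389476571895887, 0.06171812783495456, 0.3861256040828356, 0.1562374285886533, 0.4281080171258883, 1.7338155683771745, 0.099470407312077, 0.2970944141596501, 0.011772959800209329, 0.10805369737162333]
10:57:51ls: unrecognized option '--time-sort=yes'
Try 'ls --help' for more information.
```

```bash
sed -i "s/\[('t',up),('t',x\[:3\]),('r',r1),/[('r',r1),('t',x[:3]),/; s/L=np.array(\[.36,-.3,.3,/L=np.array([.4,-.3,.23,/; s/H=np.array(\[.6,.4,.5,/H=np.array([.65,.4,.45,/; s/<45/<40/; s/<105/<90/" ks.py
export OMP_NUM_THREADS=1 OPENBLAS_NUM_THREADS=1; for i in 1 2 3 4; do python3 ks.py $i & done; wait; stat -c %y pics/t0.png; date
```

```text
1468 0.965 [-0.08  0.31  0.01  2.2  -0.87  0.28 -1.75] (np.float64(0.13155005649376528), np.float64(0.9328600773929221), np.float64(0.4243890701273626), 47) [0.5761527684692691, -0.0076901428613038655, 0.39697230603957034, -0.1884239538486431, 0.20547614569610848, -1.1250433960276847, 0.14196553146841687, -0.18572749465288702, -0.02118458498355232, 0.1834297799203835]
1515 0.98 [-0.11  0.31  0.04  2.2  -0.91  0.29 -1.72] (np.float64(0.12041985670021099), np.float64(0.9129369408997251), np.float64(0.4244842735505933), 44) [0.5130895921324155, 0.16317846172150396, 0.2803548328778134, -0.16327604345870594, 0.20082497889732973, -1.209797270962796, 0.1471839659584723, -0.41638828037169084, -0.005201722871682638, 0.198968099117916]
1619 0.95 [-0.08  0.31  0.01  2.2  -0.88  0.29 -1.74] (np.float64(0.1278647106224956), np.float64(0.9298150750536537), np.float64(0.42453275579345345), 50) [0.5414268794496344, -0.1273415044036343, 0.33927671386859454, -0.21293369206824533, 0.1892576397553327, -1.290024678085745, 0.14995539071348243, -0.9494760574135702, 0.018602115667094916, 0.2]
1606 0.975 [-0.13  0.31  0.05  2.21 -0.91  0.27 -1.73] (np.float64(0.12095273905464676), np.float64(0.9305584891877131), np.float64(0.4240879666275252), 45) [0.45169153558393055, -0.048317479041637246, 0.2525081416456293, -0.17784618103710162, 0.1675288969411492, -1.2260730760652552, 0.12782439298874745, -0.9682319977777195, -0.009322887866273742, 0.17886898685710514]
2026-12-04 10:20:13.896186904 +0000
Fri Dec  4 10:59:31 UTC 2026
```

Emit:
{"op": "arm_command", "data": {"translation": [[0,0,0],[0,0,0],[0,0,0],[0,0,0],[0,0,0],[0,0,0],[0,0,0],[0,0,0],[0,0,0]], "angular": [[-0.02,0.025,-0.151],[-0.02,0.025,-0.151],[-0.02,0.025,-0.151],[-0.02,0.025,-0.151],[-0.02,0.025,-0.151],[-0.02,0.025,-0.151],[-0.02,0.025,-0.151],[-0.02,0.025,-0.151],[0,0,0]]}}

```text
t: 15.28
ee_pos: [0.5151, 0.1252, 0.2063]
orientation: [0.164, 0.027, 0.971, 0.174]
wrist_force: [-0.2, -0.7, 0.0]
gripper_width: 0.0852
```

```bash
cat > k.py <<'E'
import sys
from fit import *
from go import *
# args: target bed x y z mm, mode
y=-Rb[:,1];z=-Rb[:,2];Rk=Ro.from_rotvec(.147*RtM[:,0]).as_matrix()@np.column_stack([np.cross(y,z),y,z])
s=arm.sense();q=s['orientation'];Rc=Ro.from_quat([q[1],q[2],q[3],q[0]]).as_matrix()
a=sys.argv
if a[1]=='w': tgt=np.array([float(v) for v in a[2:5]])
else: tgt=Rb@(np.array([float(v) for v in a[2:5]])/1e3)+tb
delta(tgt,Rk);bedpose();print('bedz in tool',Rc.T@Rb[:,2],'tool y in bed',Rb.T@Rc[:,1])
E
python3 k.py w .513 .163 .28; python3 k.py b 31 -160 278
```

```text
t 15.275 pos [0.5151 0.1252 0.2063] j [-0.7555  0.15    0.666   2.2212 -0.7993  0.5521  2.0431] F [-0.2387 -0.6686  0.0085] w 0.08518059143393614
shift [-0.0167  0.061  -0.0535] turn [ 0.005  -0.3433  2.7701] world shift [-0.0021  0.0378  0.0737]
tcp in bed mm [ 44.6254 -46.8275 160.0593] F bed [-0.34   -0.5882  0.2061]
bedz in tool [ 0.1759  0.1849 -0.9669] tool y in bed [0.3712 0.9099 0.1849]
t 15.275 pos [0.5151 0.1252 0.2063] j [-0.7555  0.15    0.666   2.2212 -0.7993  0.5521  2.0431] F [-0.2387 -0.6686  0.0085] w 0.08518059143393614
shift [-0.0053 -0.0862 -0.1394] turn [ 0.005  -0.3433  2.7701] world shift [-0.0404 -0.1272  0.0953]
tcp in bed mm [ 44.6254 -46.8275 160.0593] F bed [-0.34   -0.5882  0.2061]
bedz in tool [ 0.1759  0.1849 -0.9669] tool y in bed [0.3712 0.9099 0.1849]
```

Emit:
{"op": "arm_command", "data": {"translation": [[-0.008,0.03,-0.027],[-0.008,0.03,-0.027],[0.003,-0.037,-0.0215],[0.003,-0.037,-0.0215],[0.003,-0.037,-0.0215],[0.003,-0.037,-0.0215],[0,0,0]], "angular": [[0,0,0],[0,0,0],[0,0,0],[0,0,0],[0,0,0],[0,0,0],[0,0,0]]}}

```text
t: 16.15
ee_pos: [0.4734, -0.0051, 0.3025]
orientation: [0.166, 0.029, 0.97, 0.174]
wrist_force: [0.1, 0.5, -0.2]
gripper_width: 0.0854
```

Emit:
{"op": "arm_command", "data": {"translation": [[0,0,0],[0,0,0],[0,0,0],[0,0,0],[0,0,0],[0,0,0],[0,0,0],[0,0,0],[0,0,0],[0,0,0]], "angular": [[0,-0.02,0.163],[0,-0.02,0.163],[0,-0.02,0.163],[0,-0.02,0.163],[0,-0.02,0.163],[0,-0.02,0.163],[0,-0.02,0.163],[0,-0.02,0.163],[0,-0.02,0.163],[0,-0.02,0.163]], "fingers": 0.1}}

```text
t: 17.4
ee_pos: [0.4731, -0.001, 0.3014]
orientation: [0.071, 0.74, 0.626, 0.236]
wrist_force: [0.3, 0.7, 0.7]
gripper_width: 0.047
```

```bash
python3 k.py b 36 -160 200
```

```text
t 17.4 pos [ 0.4731 -0.001   0.3014] j [-0.3808 -0.162   0.3826  2.2219 -0.2342  0.6247  0.004 ] F [0.3397 0.663  0.6585] w 0.04700423117290489
shift [-0.003   0.0109  0.0778] turn [-0.0014 -0.1459  1.1365] world shift [ 0.0435  0.0097 -0.0648]
tcp in bed mm [  29.7977 -158.5754  278.3632] F bed [0.7569 0.5578 0.3233]
bedz in tool [ 0.0551 -0.06   -0.9967] tool y in bed [ 0.9047 -0.4218 -0.06  ]
```

Emit:
{"op": "arm_command", "data": {"translation": [[0,0,0],[0,0,0],[0,0,0],[0,0,0],[0,0,0],[0,0,0],[0,0,0],[0,0,0]], "angular": [[0,-0.021,0.162],[0,-0.021,0.162],[0,-0.021,0.162],[0,-0.021,0.162],[0,-0.021,0.162],[0,-0.021,0.162],[0,-0.021,0.162],[0,0,0]]}}

```text
t: 18.4
ee_pos: [0.4734, -0.0011, 0.3014]
orientation: [-0.023, 0.974, 0.128, 0.186]
wrist_force: [-0.3, 0.2, -1.5]
gripper_width: 0.047
```

```bash
python3 k.py b 36 -160 120; python3 -c "
from h import *
d=snap('wrist','w4');cv2.imwrite('pics/w4v.png',cv2.convertScaleAbs(cv2.imread('pics/w4.png'),alpha=1.6))"
```

```text
t 18.4 pos [ 0.4734 -0.0011  0.3014] j [-0.1821 -0.1021  0.124   2.142  -0.0879  0.7336 -1.3115] F [-0.2824  0.1513 -1.5446] w 0.04701774794223344
shift [0.0292 0.0015 0.1557] turn [-0.0002  0.0006  0.0099] world shift [ 0.082   0.0198 -0.1341]
tcp in bed mm [  30.023 -158.791  278.275] F bed [-0.9766  0.2168 -1.2197]
bedz in tool [-0.1471 -0.0017 -0.9891] tool y in bed [ 0.0098 -1.     -0.0017]
```

View pics/w4v.png

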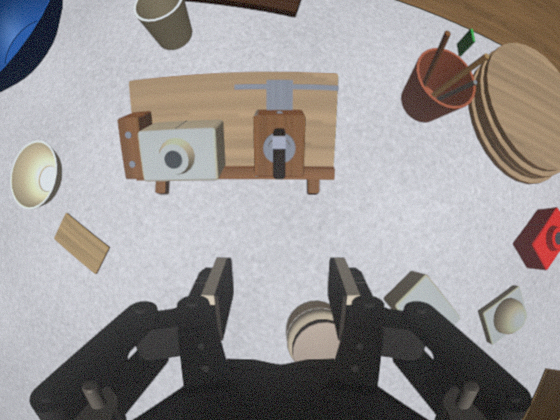

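```bash
python3 -c "
from fit import *
d=load('w4')
np.set_printoptions(precision=1,suppress=True)
def bp(u,v,z):
    o,w=ray(d,u,v,True);o=Rb.T@(o-tb);w=Rb.T@w;return 1e3*(o+w*(z-o[2])/w[2])
print('plate',bp(263,149,.049),bp(295,149,.049),bp(279,149,.049),'bar top',bp(273,165,.085),bp(285,165,.085),'ends',bp(279,178,.085),bp(279,135,.085),'mould/fixed',bp(224,150,.055),bp(141,155,.055),bp(153,120,.045))
"; python3 k.py b 36 -160 120|tail -1
```

```text
plate [  33.1 -139.9   49. ] [  33.4 -174.3   49. ] [  33.2 -157.1   49. ] bar top [  26.6 -151.5   85. ] [  26.8 -163.2   85. ] ends [  13.1 -157.5   85. ] [  56.8 -157.1   85. ] mould/fixed [ 33.8 -98.5  55. ] [30.5 -1.4 55. ] [ 68.  -16.7  45. ]
bedz in tool [-0.1469 -0.002  -0.9892] tool y in bed [ 0.0125 -0.9999 -0.002 ]
```

Emit:
{"op": "arm_command", "data": {"translation": [[0.0073,-0.0005,0.039],[0.0073,-0.0005,0.039],[0.0073,0,0.039],[0.0073,0,0.039],[0,0,0]], "angular": [[0,0,0.01],[0,0,0],[0,0,0],[0,0,0],[0,0,0]]}}

```text
t: 19.08
ee_pos: [0.5538, 0.0206, 0.1647]
orientation: [-0.023, 0.975, 0.125, 0.183]
wrist_force: [0.2, -0.7, -0.6]
gripper_width: 0.0467
```

```bash
python3 k.py b 35 -157.5 79
```

```text
t 19.075 pos [0.5538 0.0206 0.1647] j [-0.1835  0.2334  0.1087  2.1564 -0.2271  0.3954 -1.2048] F [ 0.1591 -0.7385 -0.5928] w 0.04668753370210297
shift [ 0.0071 -0.0002  0.0386] turn [-0.0007  0.0051  0.003 ] world shift [ 0.02    0.0053 -0.0334]
tcp in bed mm [  33.7958 -157.7066  118.2164] F bed [-0.3219 -0.7549 -0.4986]
bedz in tool [-0.1516 -0.0011 -0.9884] tool y in bed [ 0.0029 -1.     -0.0011]
```

Emit:
{"op": "arm_command", "data": {"translation": [[0.0024,0,0.013],[0.0024,0,0.013],[0.0022,0,0.0125],[0,0,0]], "angular": [[0,0,0],[0,0,0],[0,0,0],[0,0,0]]}}

```text
t: 19.58
ee_pos: [0.5749, 0.0253, 0.1339]
orientation: [-0.023, 0.975, 0.123, 0.185]
wrist_force: [-0.4, -0.3, 0.4]
gripper_width: 0.0468
```

Emit:
{"op": "arm_command", "data": {"translation": [[0,0,0],[0,0,0],[0,0,0],[0,0,0],[0,0,0]], "angular": [[0,0,0],[0,0,0],[0,0,0],[0,0,0],[0,0,0]], "fingers": -1, "grip_force": 80}}

```text
t: 20.2
ee_pos: [0.5748, 0.0252, 0.1352]
orientation: [-0.023, 0.974, 0.124, 0.186]
wrist_force: [-5.3, 0.2, 6.6]
gripper_width: 0.0105
```

```bash
python3 k.py b 35 -120 79
```

```text
t 20.2 pos [0.5748 0.0252 0.1352] j [-0.1636  0.3133  0.0814  2.1387 -0.2627  0.3279 -1.1759] F [-5.2664  0.2475  6.5849] w 0.010451317946342142
shift [-0.0022 -0.0385  0.0033] turn [ 0.0002 -0.0006  0.0009] world shift [-0.0104  0.0371 -0.0038]
tcp in bed mm [  37.6386 -158.4773   81.9061] F bed [-1.0718  1.5491  8.2225]
bedz in tool [-0.1459  0.0001 -0.9893] tool y in bed [ 0.001  -1.      0.0001]
```

Emit:
{"op": "arm_command", "data": {"translation": [[0,0,-0.001],[0,-0.006,0],[0,-0.007,0],[0,-0.007,0],[0,-0.007,0],[0,-0.006,0],[0,0,0]], "angular": [[0,0,0],[0,0,0],[0,0,0],[0,0,0],[0,0,0],[0,0,0],[0,0,0]]}}

```text
t: 21.08
ee_pos: [0.5663, 0.0576, 0.1353]
orientation: [-0.023, 0.974, 0.124, 0.186]
wrist_force: [5.2, 1.3, -7.4]
gripper_width: 0.0107
```

```bash
python3 k.py b 35 -118 79
```

```text
t 21.075 pos [0.5663 0.0576 0.1353] j [-0.2736  0.3024  0.1242  2.1576 -0.2257  0.3156 -1.2785] F [ 5.2182  1.2912 -7.4097] w 0.010731840011004409
shift [-0.002  -0.0071  0.0035] turn [0.0001 0.     0.0014] world shift [-0.0024  0.0067 -0.004 ]
tcp in bed mm [  37.5286 -125.0699   82.1159] F bed [ 0.9503 -0.0467 -9.1047]
bedz in tool [-0.1465 -0.0001 -0.9892] tool y in bed [ 0.0014 -1.     -0.0001]
```

Emit:
{"op": "arm_command", "data": {"translation": [[0,-0.002,0.0005],[0,-0.002,0],[0,-0.0015,0],[0,0,0]], "angular": [[0,0,0],[0,0,0],[0,0,0],[0,0,0]]}}

```text
t: 21.58
ee_pos: [0.5651, 0.0625, 0.1352]
orientation: [-0.023, 0.975, 0.123, 0.186]
wrist_force: [0.0, -2.9, 1.0]
gripper_width: 0.0108
```

```bash
python3 k.py b 35 -118 79|grep bed
```

```text
tcp in bed mm [  37.5339 -120.0131   82.0582] F bed [-0.1091 -2.807   1.2345]
bedz in tool [-0.1462  0.0002 -0.9892] tool y in bed [ 0.0006 -1.      0.0002]
```

Emit:
{"op": "arm_command", "data": {"translation": [[0,-0.001,0],[0,-0.001,0],[0,-0.001,0],[0,0,0]], "angular": [[0,0,0],[0,0,0],[0,0,0],[0,0,0]]}}

```text
t: 22.08
ee_pos: [0.5645, 0.0649, 0.1352]
orientation: [-0.023, 0.975, 0.123, 0.186]
wrist_force: [0.3, -4.6, 3.1]
gripper_width: 0.0108
```

```bash
python3 k.py b 35 -118 79|grep bed; date
```

```text
tcp in bed mm [  37.5251 -117.5339   82.0261] F bed [ 0.8358 -4.5459  3.1524]
bedz in tool [-0.1462  0.0009 -0.9893] tool y in bed [ 0.0003 -1.      0.0009]
Fri Dec  4 11:01:37 UTC 2026
```

Emit:
{"op": "arm_command", "data": {"translation": [[0,-0.001,0],[0,-0.001,0],[0,0,0]], "angular": [[0,0,0],[0,0,0],[0,0,0]]}}

```text
t: 22.45
ee_pos: [0.5644, 0.0651, 0.1352]
orientation: [-0.022, 0.975, 0.122, 0.186]
wrist_force: [0.5, -10.6, 2.5]
gripper_width: 0.0107
```

```bash
python3 k.py b 35 -118 79|grep bed
```

```text
tcp in bed mm [  37.5427 -117.3288   82.0652] F bed [ -0.5687 -10.4274   3.2464]
bedz in tool [-0.1457  0.003  -0.9893] tool y in bed [-0.001 -1.     0.003]
```

Emit:
{"op": "arm_command", "data": {"translation": [[0,0,0],[0,0,0],[0,0,0],[0,0,0],[0,0,0]], "angular": [[0.022,0,0.148],[0.022,0,0.148],[0.022,0,0.148],[0.022,0,0.148],[0,0,0]], "grip_force": 100}}

```text
t: 23.08
ee_pos: [0.5644, 0.0638, 0.135]
orientation: [-0.118, 0.966, -0.162, 0.166]
wrist_force: [-0.7, -12.5, 3.2]
gripper_width: 0.0107
```

```bash
python3 k.py b 35 -118 79|grep -v shift
```

```text
t 23.075 pos [0.5644 0.0638 0.135 ] j [-0.2142  0.305   0.108   2.1683 -0.5384  0.3218 -1.5369] F [ -0.7191 -12.4842   3.1969] w 0.010732525402900617
tcp in bed mm [  37.139  -118.5657   82.0687] F bed [ -1.6929 -11.9134   4.6688]
bedz in tool [-0.1433  0.0032 -0.9897] tool y in bed [-0.5677 -0.8232  0.0032]
```

Emit:
{"op": "arm_command", "data": {"translation": [[0,0,0],[0,0,0],[0,0,0],[0,0,0],[0,0,0],[0,0,0]], "angular": [[0.022,0,0.148],[0.022,0,0.148],[0.022,0,0.148],[0.022,0,0.148],[0.01,0,0.07],[0,0,0]]}}

```text
t: 23.82
ee_pos: [0.5637, 0.0628, 0.1345]
orientation: [-0.211, 0.854, -0.459, 0.127]
wrist_force: [-7.5, -14.9, 6.0]
gripper_width: 0.0105
```

```bash
python3 k.py b 35 -118 79|grep -v shift
```

```text
t 23.825 pos [0.5637 0.0628 0.1345] j [-0.1063  0.3053  0.0414  2.2122 -0.934   0.2854 -1.7655] F [ -7.5283 -14.8978   5.9722] w 0.01048302255056481
tcp in bed mm [  36.0894 -119.3604   82.039 ] F bed [ -6.5367 -12.5582  10.6701]
bedz in tool [-0.1407  0.0023 -0.9901] tool y in bed [-0.9561 -0.293   0.0023]
```

Emit:
{"op": "arm_command", "data": {"translation": [[0,0,0],[0,0,0],[0,0,0],[0,0,0]], "angular": [[0,0,0],[0,0,0],[0,0,0],[0,0,0]], "fingers": -0.1}}

```text
t: 24.32
ee_pos: [0.5639, 0.0679, 0.1351]
orientation: [-0.212, 0.856, -0.455, 0.125]
wrist_force: [-0.2, 0.4, 0.4]
gripper_width: 0.0385
```

Emit:
{"op": "arm_command", "data": {"translation": [[-0.002,0,-0.015],[-0.004,0,-0.025],[-0.005,0,-0.035],[-0.005,0,-0.035],[0,0,0]], "angular": [[0,0,0],[0,0,0],[0,0,0],[0,0,0],[0,0,0]]}}

```text
t: 24.95
ee_pos: [0.5106, 0.0533, 0.2338]
orientation: [-0.214, 0.855, -0.455, 0.127]
wrist_force: [0.2, 0.0, -0.2]
gripper_width: 0.0387
```

```bash
python3 k.py b 35 -118 79|grep -v shift; python3 -c "
from fit import *
snap('scene','s5');d=snap('wrist','w5');
g=lambda im,y,x,h,w,k:cv2.convertScaleAbs(cv2.resize(im[y:y+h,x:x+w],None,fx=k,fy=k,interpolation=cv2.INTER_CUBIC),alpha=1.6)
A=g(cv2.imread('pics/s5.png'),160,255,110,130,3);Bm=g(cv2.imread('pics/w5.png'),0,80,300,400,1)
o=np.zeros((590,800,3),np.uint8);o[:330,:390]=A;o[:300,400:800]=Bm;cv2.imwrite('pics/c5.png',o)"
```

```text
t 24.95 pos [0.5106 0.0533 0.2338] j [-0.2854  0.0402  0.2441  2.2358 -0.55    0.4799 -2.1497] F [ 0.1507  0.0277 -0.2278] w 0.038744038335321064
tcp in bed mm [  39.1554 -115.3328  194.9757] F bed [ 0.0184 -0.0106 -0.2737]
bedz in tool [-0.1453 -0.0045 -0.9894] tool y in bed [-0.9541 -0.2996 -0.0045]
```

View pics/c5.png

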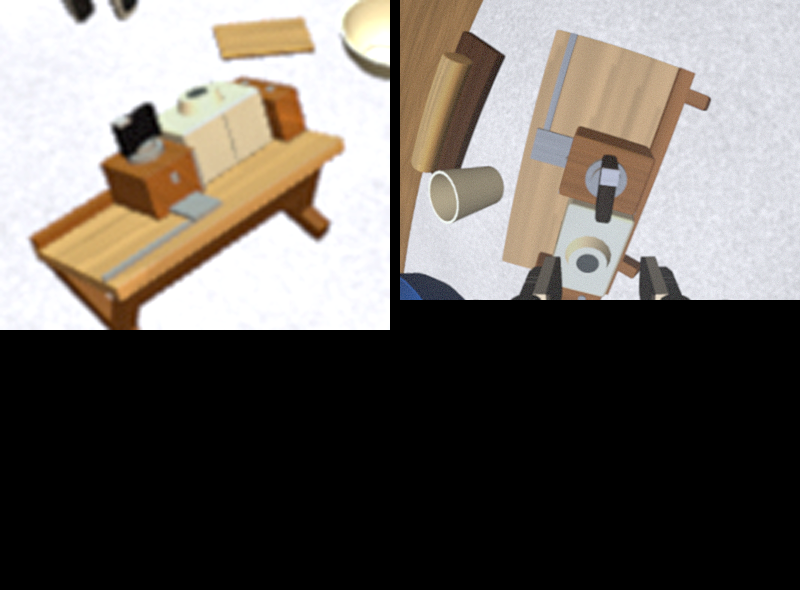

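```bash
python3 -c "
from fit import *
d=load('w5')
def bp(U,V,z):
    o,w=ray(d,U-400+80,V,True);o=Rb.T@(o-tb);w=Rb.T@w;return 1e3*(o+w*(z-o[2])/w[2])
a,b=bp(609,157,.085),bp(604,220,.085);v=a-b;print('bar',a,b,'knob angle',np.arctan2(abs(v[1]),abs(v[0])),v)
print('jaw face/mould edge', bp(568,203,.045), bp(570,203,.055))
print(arm.finish_job(), arm.sense()['t'])"
```

```text
bar [  42.3490313  -144.68961777   85.        ] [ 30.57601566 -96.40443318  85.        ] knob angle 1.3316401549369834 [ 11.77301564 -48.28518459   0.        ]
jaw face/mould edge [ 59.19766762 -83.02658183  45.        ] [ 57.87502183 -88.24863752  55.        ]
the job is handed in; nothing more can be done
the job is handed in; nothing more can be done
```

I laid the collared mould in the bed, closed the jaw on it, turned the knob clockwise past its detent, and handed the job in at about 25 s robot time. No verdict was reported.

**Placing:** The arm could not reach the full 30° tilt with the elbow on that side. I let the mould go about 6° off the board, touching the low ledge and the fixed end, and it settled flat by itself. The wrist view afterwards showed it collar up, with its long side against the ledge and square to the fixed end.

**Jaw:** I slid the jaw by its knob until it would not advance, with about 10 N on the wrist. That was at about 0.060, where the description says it meets a seated mould.

**Knob:** I gripped the bar, turned the tool 1.27 rad clockwise, let go and backed off. My last image reading gave about 1.33 rad, which fits the locked stop at 1.4 for a rough pixel measurement. The wrist force at the end was near zero, and the robot was touching nothing.

**What disagreed or went unchecked:**
- **Contact force:** The first touch-down on the board pressed up to about 80 N at the wrist, under the 120 N limit but harder than I meant. I backed off and lowered it again, which pressed about 65 N before I backed off once more.
- **Bed height:** The mould met the board about 4 mm higher than my bed model predicted.
- **Joint limit:** One reading showed joint 6 at 0.128, against a listed lower limit of 0.13.
- **Mould-to-jaw gap:** My last pixel check of the jaw face and mould edge differed by about 5 mm. I put that down to a rough pixel pick and relied on the force and jaw position instead.
- **Other things on the bench:** I saw nothing shifted in the pictures, but did not measure each item.

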